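# Close the water bath round the flask

## Robot

A 6-joint arm with a two-finger parallel gripper is mounted at the origin on a cart in front of the work surface, level with it; the furniture and walls round the work are solid. World frame = base frame: x ahead of the robot, y to its left, z up, the work surface at z = 0. Lengths are in m, angles in rad, forces in N, time in s.
With the tool pointing down it reaches from about 0.35 to 0.85 m from the base axis. Payload 8.1 kg.
Tool frame: the origin (TCP) lies on the mounting face of the last link; the fingertips stand 186 mm ahead of it and the grasp point (between the pads) lies 167 mm ahead of it; z points along the fingers, y is the line along which they close (so a half turn about z gives the same grasp; the last joint's range is limited). The gripper opens to 93 mm and grips with 3 to 60 N. Pads are 15 mm wide; open, the fingers measure 128 mm over their backs; the gripper's body (75 mm by 188 mm) begins 65 mm behind the grasp point.
Start: joints at [1.156, 0.13, 1.488, -0, 1.523, -0.085], TCP at [0.194, 0.568, 0.405] pointing down, gripper open.
Joint ranges: [-2.96, 2.96], [-0.89, 2.26], [0.02, 2.5], [-1.34, 4.48], [0, 2.73], [-2.66, 2.66]. Speed limits (rad/s): [2.39, 2.39, 2.79, 3.14, 3.14, 3.14].

## Interface

Orientations are given as a rotation vector (axis times angle).
In Python, from plant import * gives the robot as it stands. The module is installed in compiled form; this text tells all that it offers.
- The arm moves only by the tool arm_command, never from a script. Its argument "increments" is a list of rows, each a list of 6 numbers: the shift along the tool's x, y, z in units of 0.2 m (1.0 is 0.2 m), then the turn, a rotation vector about the tool's x, y, z in units of pi rad (1.0 is pi rad). A call has exactly 5 rows; each row is the pose to reach, as a shift and turn from the pose commanded when the call began, along the tool's axes at that moment, turning the shorter way round; what a row does not reach only later rows make up. A row lasts 1/8 s, in which the tool goes at most 62.5 mm and 10.7 degrees, less where a joint would pass 70% of its speed; a pose out of reach is approached as far as the arm can. A call with a number of a shift or a turn outside -1 to 1 is refused whole. A call with a gripper value outside its range is refused whole. "fingers" is the closure, from -1 (fully open) to 1 (shut), set as the call begins (left out, the last holds). The fingers move at their own pace and stop on an object; "force" is the grip in N (left out, the last holds). Time passes only in rows, so rows that repeat a pose let the fingers close, or fill a call up. It gives the time, the measured TCP pose, the force, the opening and the grip force at its end, in the units of the state.
- read_state(): the state, without advancing time (a new reading comes with each control period).
- read_camera(name): name is "scene" or "top" or "wrist"; returns a dict with "image" (420x560x3 uint8, red, green, blue), "fx", "fy", "cx", "cy" (pixels), "T" (4x4, takes a point from camera to world coordinates). Camera axes: x right, y down, z forward; pixel columns grow to the right and rows downward; lengths in m; the calibration is good to about 2 mm. A picture is of the moment at which its call begins. There is no depth.
- close_job(): hands the job in; it is judged then, once.
The state is a dict: "t": time; "q": joint angles; "dq": joint speeds; "joint_torque": joint torques, N m; "tool_pos": TCP position; "orientation": TCP orientation; "force": force on the tool from outside, world axes, zero at the start; "wrist_torque": the same for the moment, N m; "opening": finger opening in m; "gripper_force": force on a finger pad.
Only numpy, scipy, OpenCV 4.12 (cv2) and the standard library are available. Lean on these libraries where they do the work, as an engineer would, in place of code of your own. Each camera call takes 0.05 s, during which the arm holds its last target. There are 200 camera calls.

## Task

Get the little water bath, still dry, ready: stand the small flask, the one among the rings, upright in the middle of the tank, set down gently because it is glass, then close the opening round its neck with the three cover rings, the large one first, then the middle one in it, then the small one, each seated flat and fully home. Leave the blank cover and the big flask beside the bath where they are.

Things in the scene. Friction and masses are not known exactly. Their poses are not given: they have to be found in the camera images.
- bath: One-place bench water bath, empty, fixed: off-white square housing 164 x 164 mm with a flat steel top 94 mm above the bench; dial, switch and lamp on its front side (-x). Round opening of 124 mm in the middle of the top; below it a round tank, 128 mm inside, with a flat perforated floor 18 mm above the bench. Origin: centre of the underside, on the bench; z up, x away from the front.
- bath_mouth (a point): Centre of the bath's opening, level with its top. The large ring's skirt drops into the opening, the middle ring's into the large ring's hole, the small ring's into the middle ring's hole, each with 3 mm of play all round and its flange lying on the part below. Fully home, their origins stand 7, 4 and 1 mm below this point, centred. Any turn will do, but keep the grips apart.
- bath_seat (a point): Centre of the tank's floor, 76 mm below the opening: the small flask's underside belongs here (the small ring passes over the neck only if the flask stands within about 5 mm of this point).
- flask_small: Small clear conical glass flask that stands among the rings, 100 mm tall, 49 mm across at the base, about 56 g. Origin: centre of its underside, z up. Grasp the upper part from above: to the fingers it is a plain cone, 49 mm across at 6 mm height narrowing evenly to 29 mm at 99 mm. Once the rings are on, its neck stands about 15 mm above them. Its base does not pass the small ring.
- ring_large: Large steel cover ring, 144 mm across, round hole 90 mm, flat flange 3 mm thick; below it a skirt, 118 mm across, 7 mm deep, on which it lies. About 80 g. Origin: centre of the skirt's lower edge (flange top 10 mm up); z up. One black grip on the flange at x = -64, y = 0 mm: block 12 x 12 mm, 13 to 30 mm above the origin, sides along x and y; pinch it across y (the ring then hangs off-centre).
- ring_middle: Middle steel cover ring, 110 mm across, round hole 64 mm, flat flange 3 mm thick; below it a skirt, 84 mm across, 7 mm deep, on which it lies. About 55 g. Origin: centre of the skirt's lower edge (flange top 10 mm up); z up. One black grip on the flange at x = -47.5, y = 0 mm: block 12 x 12 mm, 13 to 30 mm above the origin, sides along x and y; pinch it across y (the ring then hangs off-centre).
- ring_small: Small steel cover ring, 76 mm across, round hole 46 mm, flat flange 3 mm thick; below it a skirt, 58 mm across, 7 mm deep, on which it lies. About 35 g. Origin: centre of the skirt's lower edge (flange top 10 mm up); z up. One black grip on the flange at x = -31.5, y = 0 mm: block 12 x 12 mm, 13 to 30 mm above the origin, sides along x and y; pinch it across y (the ring then hangs off-centre).
- blank_cover: Bystander, loose: closed steel disc 76 mm across, 10 mm high, without a hole, one black grip in its centre up to 30 mm. Origin: centre of its underside. Not used today; leave it where it lies.
- flask_big: Bystander, loose: the bigger clear conical glass flask beside the bath, 105 mm tall, 64 mm across at the base. Origin: centre of its underside. Leave it where it stands.
- pipette_stand: Obstacle, fixed: a pipette hanging on a bench stand, 0.45 m tall. Origin on the bench; it fills x -65 to +65 mm, y -75 to +65 mm round it up to that height: carry things past on its far side (+x), not over or through it.
Mind the look-alikes: they are no part of the job. What is shaped like the flask_small but orange or purple is not meant.

How it is judged:
On the way, in this order (a step that is already met when the one before it is completed fails the run):
1. the small flask stands upright in the middle of the tank (horizontal distance between flask_small and bath_seat below 0.01 m and z of flask_small in the frame of bath between 0.014 and 0.022 m and angle between flask_small's own z axis and vertical below 0.08 rad), for 0.2 s.
2. the large ring is seated in the bath's opening, the flask still standing (all of step 1 and horizontal distance between ring_large and bath_seat below 0.007 m and z of ring_large in the frame of bath between 0.084 and 0.09 m and angle between ring_large's own z axis and vertical below 0.04 rad), for 0.2 s.
3. the middle ring is seated in the large ring (all of step 2 and horizontal distance between ring_middle and bath_seat below 0.009 m and z of ring_middle in the frame of bath between 0.087 and 0.093 m and angle between ring_middle's own z axis and vertical below 0.05 rad), for 0.2 s.
4. the small ring is seated in the middle ring, round the flask's neck (all of step 3 and horizontal distance between ring_small and bath_seat below 0.011 m and z of ring_small in the frame of bath between 0.09 and 0.096 m and angle between ring_small's own z axis and vertical below 0.06 rad), for 0.2 s.
At the end, for the whole second after the job is handed in: The small flask stands upright on the tank's floor within 10 mm of its centre; the large, middle and small rings lie flat, each within 3 mm of its fully seated height and centred in the opening within 7, 9 and 11 mm; all at rest (all of step 4 and linear speed of each of flask_small, ring_large, ring_middle, ring_small below 0.01 m/s); the robot touches nothing.
It fails at once if the blank cover is pushed more than 25 mm (distance of blank_cover from where it was at the start of the episode above 0.025 m).
It fails at once if the big flask is pushed more than 25 mm or knocked over (distance of flask_big from where it was at the start of the episode above 0.025 m or angle between flask_big's own z axis and vertical above 0.4 rad).
It fails at once if the small flask is tipped over (angle between flask_small's own z axis and vertical above 0.7 rad).
It fails at once if the glass flask is dropped into the tank (falls faster than 0.6 m/s there) (horizontal distance between flask_small and bath_seat below 0.06 m and z of flask_small in the frame of bath below 0.07 m and linear speed of flask_small above 0.6 m/s).
It also fails if it takes over 120 s, if anything falls off the work surface, if the arm or the gripper's body presses on something with over 40 N, if the wrist force passes 120 N, or if a joint passes its speed limit or range.

## Working session

There is one attempt and no reset: what is moved stays moved. The work goes in short steps, Python scripts to look and compute and a tool call to move; the robot and the scene stay as the last step left them, time stands still between calls to the robot, and variables do not carry over. Pictures are saved under pics/ and viewed, at most 14 in all, crops included, and the job is handed in when it is done.

Besides the shell and the picture viewer there is one more tool, called by a JSON object that holds its "op" and its "data". arm_command: Moves the arm, as the interface text tells. Shifts and turns lie within -1 to 1; 1 stands for 0.2 m of shift or pi rad of turn. Its arguments: {"type":"object","properties":{"increments":{"type":"array","items":{"type":"array","items":{"type":"number","minimum":-1,"maximum":1}}},"fingers":{"type":"number"},"force":{"type":"number"}},"required":["increments"]}

```bash
mkdir -p pics; cat > h.py <<'E'
from plant import *
import numpy as np, cv2
from scipy.spatial.transform import Rotation as R
def shot(n,f=None):
    c=read_camera(n)
    if f: cv2.imwrite('pics/'+f,c["image"][:,:,::-1])
    return c
def ray(c,u,v,z):
    T=np.array(c["T"]); d=T[:3,:3]@np.array([(u-c["cx"])/c["fx"],(v-c["cy"])/c["fy"],1]); o=T[:3,3]
    return o+d*(z-o[2])/d[2]
def proj(c,p):
    T=np.array(c["T"]); q=T[:3,:3].T@(np.array(p)-T[:3,3]); return c["fx"]*q[0]/q[2]+c["cx"],c["fy"]*q[1]/q[2]+c["cy"]
E
python3 - <<'E'
from h import *
for n in("scene","top"):
    c=shot(n,n+"0.png"); print(n,c["fx"],c["cx"],c["cy"],np.round(c["T"],3).tolist())
s=read_state(); print(s)
E
```

```text
scene 416.1313814694033 273.5998450597647 209.44072654631123 [[0.891, -0.184, 0.415, -0.009], [-0.454, -0.397, 0.798, -0.985], [0.018, -0.899, -0.437, 0.628], [0.0, 0.0, 0.0, 1.0]]
top 437.89822341201403 281.19331135720597 211.2464007701324 [[0.001, -0.992, 0.124, 0.355], [-1.0, 0.001, 0.009, -0.034], [-0.009, -0.124, -0.992, 1.353], [0.0, 0.0, 0.0, 1.0]]
{'t': 0.1, 'q': array([ 1.15559574e+00,  1.31058479e-01,  1.48911030e+00, -5.07016088e-05,
        1.52300757e+00, -8.54229859e-02]), 'dq': array([-0.00133134, -0.00236759, -0.00296276,  0.00067304,  0.00093913,
       -0.00146774]), 'joint_torque': array([ 1.80771884e-03, -5.61337709e+01, -4.93096304e+01,  7.70818535e-02,
        2.91570404e-02, -4.87880789e-05]), 'tool_pos': array([0.19422223, 0.56749028, 0.40384133]), 'orientation': array([-5.15609014e-01, -3.09864315e+00,  2.42957830e-03]), 'force': array([-0.99780636, -0.57309352, -0.20198331]), 'wrist_torque': array([-0.05267644,  0.03346818,  0.01892457]), 'gripper_force': 0.0, 'opening': 0.09283427945163802}
```

View pics/scene0.png

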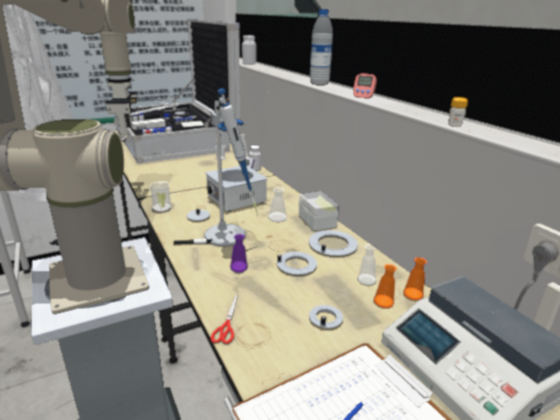

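View pics/top0.png

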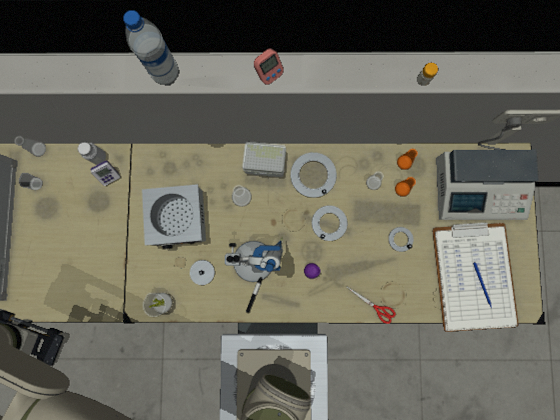

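Scene view: robot at left, rings and clear flask at right. Top view (up = +x, left = +y): bath (175,215), large ring (313,175), middle ring (329,223), small ring (400,239), small flask (374,181), big flask (241,196), stand (257,260), blank cover (202,272).

```bash
python3 - <<'E'
from h import *
c=shot("top"); im=c["image"]; hsv=cv2.cvtColor(im,cv2.COLOR_RGB2HSV)
for nm,(u,v),z,zz in [("bath",(175,215),.094,0),("L",(313,175),.010,0),("M",(329,223),.010,0),("S",(400,239),.010,0),("flask",(374,181),.1,0),("big",(241,196),.1,0),("stand",(257,260),0.0,0),("blank",(202,272),.01,0)]:
    print(nm,ray(c,u,v,z).round(3))
# ring blobs: low saturation
m=((hsv[...,1]<45)&(hsv[...,2]>90)).astype(np.uint8)*255
for nm,(u,v),r,z in [("L",(313,175),40,.01),("M",(329,223),30,.01),("S",(400,239),22,.01)]:
    w=np.zeros_like(m); cv2.circle(w,(u,v),r,255,-1); mm=m&w
    cs,_=cv2.findContours(mm,cv2.RETR_EXTERNAL,cv2.CHAIN_APPROX_NONE); k=max(cs,key=cv2.contourArea)
    e=cv2.fitEllipse(cv2.convexHull(k)); ctr=ray(c,*e[0],z)
    dm=((hsv[...,2]<60)&(w>0)); ys,xs=np.nonzero(dm); g=ray(c,xs.mean(),ys.mean(),.03)
    print(nm,e,ctr.round(4),"grip",len(xs),xs.mean(),ys.mean(),g.round(4),"d",np.linalg.norm((g-ctr)[:2]))
a=cv2.resize(im[140:290,130:230],None,fx=4,fy=4,interpolation=cv2.INTER_CUBIC); b=cv2.resize(im[140:290,280:420],None,fx=4,fy=4,interpolation=cv2.INTER_CUBIC)
cv2.imwrite("pics/b.png",b[...,::-1]); cv2.imwrite("pics/a.png",a[...,::-1])
E
```

```text
bath [0.501 0.285 0.094]
L [ 0.637 -0.121  0.01 ]
M [ 0.486 -0.169  0.01 ]
S [ 0.437 -0.386  0.01 ]
flask [ 0.6   -0.292  0.1  ]
big [0.556 0.094 0.1  ]
stand [0.373 0.052 0.   ]
blank [0.337 0.219 0.01 ]
L ((312.96392822265625, 174.32167053222656), (45.420352935791016, 46.63447570800781), 96.27049255371094) [ 0.6387 -0.1212  0.01  ] grip 10 323.5 191.6 [ 0.5807 -0.1517  0.03  ] d 0.0655907198682304
M ((329.0434265136719, 222.6717529296875), (35.38655090332031, 36.2937126159668), 110.94491577148438) [ 0.4872 -0.1694  0.01  ] grip 8 322.25 236.375 [ 0.4436 -0.1463  0.03  ] d 0.049253646813574734
S ((400.50970458984375, 238.7813262939453), (24.649564743041992, 25.59625244140625), 128.31678771972656) [ 0.4376 -0.3871  0.01  ] grip 11 408.6363636363636 245.9090909090909 [ 0.4149 -0.4055  0.03  ] d 0.029191295553548963
```

View pics/b.png

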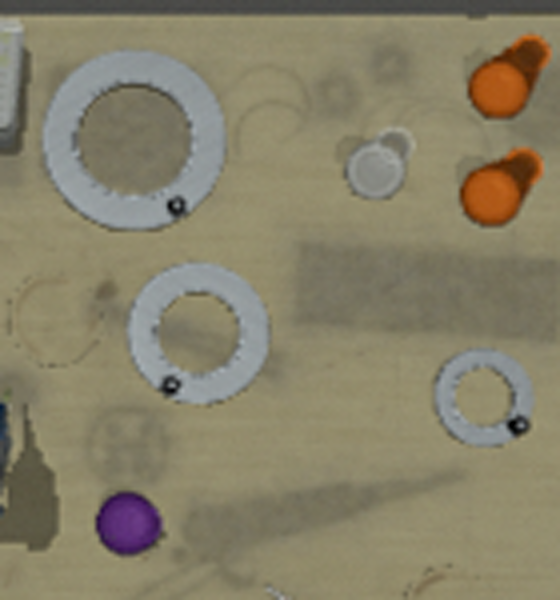

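View pics/a.png

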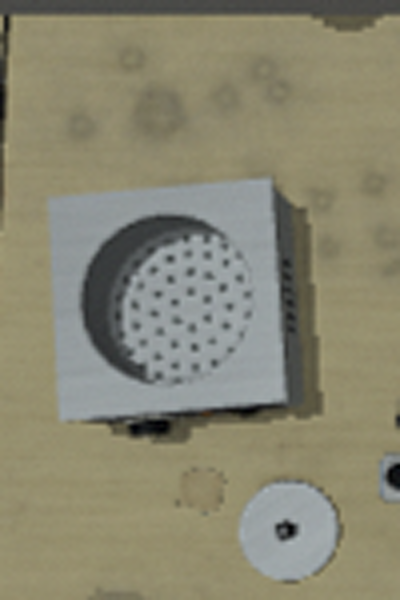

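Crops: the ring grips lie at about L (324,191), M (322,236), S (409,246). Flask base is at (374,182) with its mouth at (379,176). The bath opening is centred at (172,215). Setting out high, along the far side.

{"op": "arm_command", "data": {"increments": [[-0.2, -0.05, -0.15, 0, 0, 0], [-0.4, -0.1, -0.3, 0, 0, 0], [-0.6, -0.15, -0.45, 0, 0, 0], [-0.8, -0.2, -0.5, 0, 0, 0], [-0.95, -0.25, -0.5, 0, 0, 0]], "fingers": -1}}

```text
t: 0.78
tool_pos: [0.3592, 0.4579, 0.506]
orientation: [0.517, 3.098, 0.002]
force: [0.7, -0.4, 0.8]
opening: 0.0931
gripper_force: 0.0
```

{"op": "arm_command", "data": {"increments": [[-0.2, -0.05, 0, 0, 0, 0.05], [-0.4, -0.1, 0, 0, 0, 0.1], [-0.6, -0.15, 0, 0, 0, 0.15], [-0.8, -0.2, 0, 0, 0, 0.2], [-0.95, -0.25, 0, 0, 0, 0.24]]}}

```text
t: 1.4
tool_pos: [0.5228, 0.3489, 0.5041]
orientation: [-1.627, -2.687, 0.001]
force: [0.1, -0.2, 0.2]
opening: 0.093
gripper_force: 0.0
```

```bash
cat >> h.py <<'E'
def inc(p,phi=None,s=None):
    "increments (tool axes, units) from the measured pose to TCP p with tool y at world angle phi (deg), tool down"
    s=s or read_state(); Rm=R.from_rotvec(s["orientation"])
    a=np.radians((phi+90)/2) if phi is not None else None
    d=Rm.inv().apply(np.array(p)-s["tool_pos"])/.2
    r=(Rm.inv()*R.from_rotvec([np.pi*np.cos(a),np.pi*np.sin(a),0])).as_rotvec()/np.pi if a is not None else np.zeros(3)
    return np.round(np.r_[d,r],4)
def st():
    s=read_state(); y=R.from_rotvec(s["orientation"]).apply([0,1,0])
    print("t",round(s["t"],2),"p",s["tool_pos"].round(4),"phi",round(float(np.degrees(np.arctan2(y[1],y[0]))),2),"F",s["force"].round(1),"op",round(s["opening"],4),"g",s["gripper_force"])
E
python3 - <<'E'
from h import *
c=shot("top")
print(ray(c,373.7,182,0),ray(c,379.2,175.7,.1),"bath",ray(c,171.9,215,.094)); st(); print(inc((.6,-.29,.45),0))
E
```

```text
[ 0.61610174 -0.31184006  0.        ] [ 0.61537227 -0.30774912  0.1       ] bath [0.50137713 0.2940453  0.094     ]
t 1.45 p [0.525  0.3466 0.5037] phi 27.11 F [ 0.2 -2.2 -0.2] op 0.0932 g 0.0
[-3.0035e+00 -1.1163e+00  2.7530e-01 -1.0000e-04  7.0000e-04  1.5060e-01]
```

```bash
python3 - <<'E'
from h import *
c=shot("wrist","w1.png"); print(np.round(c["T"],3).tolist(),c["fx"],proj(c,(.501,.294,.094)))
E
```

```text
[[0.89, 0.44, 0.12, 0.493], [0.456, -0.859, -0.234, 0.411], [-0.0, 0.263, -0.965, 0.482], [0.0, 0.0, 0.0, 1.0]] 355.9831715804701 (np.float64(245.38398228693046), np.float64(208.3637277115445))
```

View pics/w1.png

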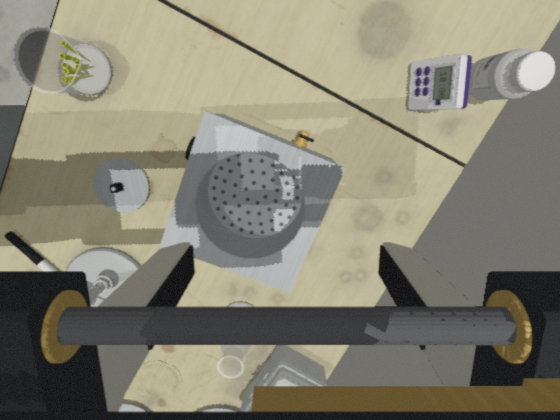

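Wrist view: the bath's top has corners at about (205,112), (341,167), (292,292), (160,245), with the opening centred at about (250,204). Next, the flask.

```bash
python3 - <<'E'
from h import *
c=shot("wrist")
for p in [(250,203.5),(205,112),(341,167),(292,292),(160,245)]: print(ray(c,*p,.094).round(4))
E
```

```text
[0.5018 0.3029 0.094 ]
[0.4159 0.3705 0.094 ]
[0.572  0.3863 0.094 ]
[0.5953 0.2271 0.094 ]
[0.4309 0.2095 0.094 ]
```

{"op": "arm_command", "data": {"increments": [[-0.2, -0.05, 0, 0, 0, 0.03], [-0.4, -0.1, 0, 0, 0, 0.06], [-0.6, -0.15, 0, 0, 0, 0.09], [-0.8, -0.2, 0, 0, 0, 0.12], [-1.0, -0.25, 0, 0, 0, 0.15]]}}

```text
t: 2.17
tool_pos: [0.5703, 0.1498, 0.5048]
orientation: [-2.203, -2.239, -0.0]
force: [0.6, 0.4, 0.7]
opening: 0.0928
gripper_force: 0.0
```

{"op": "arm_command", "data": {"increments": [[-0.2, 0, 0, 0, 0, 0], [-0.4, 0.0, 0, 0, 0, 0], [-0.6, 0, 0, 0, 0, 0], [-0.8, 0, 0, 0, 0, 0], [-1.0, 0, 0, 0, 0, 0]]}}

```text
t: 2.8
tool_pos: [0.5736, -0.05, 0.5048]
orientation: [-2.2, -2.243, -0.001]
force: [-0.1, -0.4, 0.3]
opening: 0.0933
gripper_force: 0.0
```

{"op": "arm_command", "data": {"increments": [[-0.2, 0, 0, 0, 0, 0], [-0.4, 0.0, 0.2, 0, 0, 0], [-0.6, 0, 0.4, 0, 0, 0], [-0.6, 0, 0.5, 0, 0, 0], [-0.6, 0, 0.5, 0, 0, 0]]}}

```text
t: 3.42
tool_pos: [0.5755, -0.1688, 0.4028]
orientation: [-2.199, -2.238, 0.002]
force: [0.5, 0.2, 0.1]
opening: 0.0932
gripper_force: 0.0
```

```bash
python3 - <<'E'
from h import *
c=shot("wrist","w2.png"); st(); print(proj(c,(.616,-.31,0)),proj(c,(.616,-.31,.1)))
E
```

```text
t 3.48 p [ 0.576  -0.1687  0.4048] phi 1.02 F [-0.1  0.7  0.4] op 0.0929 g 0.0
(np.float64(318.253244174967), np.float64(297.72796304064354)) (np.float64(327.46341297457735), np.float64(352.7704157845865))
```

View pics/w2.png

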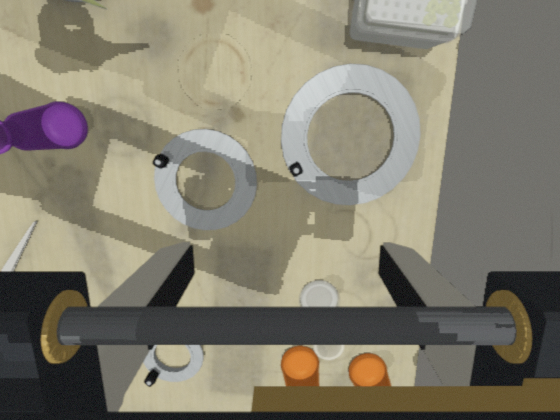

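Wrist view: flask base at (319,297), which matches the prediction of (318,298). Large ring centre is at (350,135) with its grip at (295,169), and middle ring centre at (206,180). Turning the fingers along y and going above the flask.

{"op": "arm_command", "data": {"increments": [[-0.15, 0.04, 0, 0, 0, 0.055], [-0.3, 0.08, 0, 0, 0, 0.11], [-0.45, 0.12, 0, 0, 0, 0.165], [-0.6, 0.16, 0, 0, 0, 0.22], [-0.705, 0.2, 0, 0, 0, 0.27]], "fingers": -0.35}}

```text
t: 4.1
tool_pos: [0.6193, -0.3102, 0.4077]
orientation: [2.929, 1.127, 0.004]
force: [-0.1, 1.3, 0.5]
opening: 0.0627
gripper_force: 0.0
```

{"op": "arm_command", "data": {"increments": [[0, 0, 0.05, 0, 0, 0.055], [0, 0, 0.1, 0, 0, 0.11], [0, 0, 0.15, 0, 0, 0.165], [0, 0, 0.2, 0, 0, 0.22], [0, 0, 0.25, 0, 0, 0.236]]}}

```text
t: 4.72
tool_pos: [0.6194, -0.3089, 0.3574]
orientation: [3.14, -0.006, 0.005]
force: [0.0, -0.9, 0.1]
opening: 0.063
gripper_force: 0.0
```

```bash
python3 - <<'E'
from h import *
st(); c=shot("wrist","w3.png");print(inc((.616,-.31,.247),-90)); print(proj(c,(.616,-.31,0)),proj(c,(.616,-.31,.1)))
E
```

```text
t 4.72 p [ 0.6194 -0.3089  0.3574] phi -90.22 F [ 0.  -0.9  0.1] op 0.063 g 0.0
[-1.590e-02  5.700e-03  5.426e-01  1.000e-04 -5.000e-04 -1.600e-03]
(np.float64(286.66699664242884), np.float64(193.83047578902043)) (np.float64(287.1957191590471), np.float64(225.62942415456428))
```

View pics/w3.png

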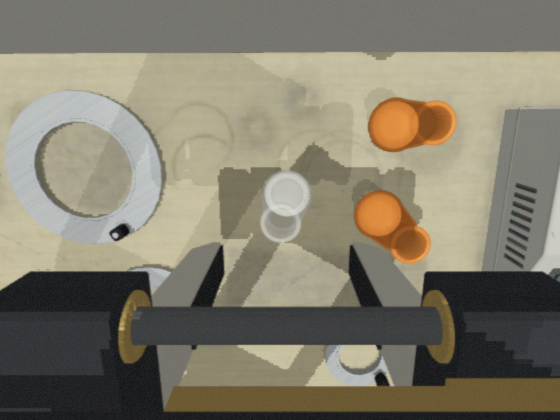

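Wrist view from close by: flask base at (287,193) and mouth at (281,225), both within 4 mm of the estimate. Descending and gripping.

{"op": "arm_command", "data": {"increments": [[-0.015, 0, 0.12, 0, 0, 0], [-0.015, 0, 0.24, 0, 0, 0], [-0.015, 0, 0.36, 0, 0, 0], [-0.015, 0, 0.46, 0, 0, 0], [-0.015, 0, 0.54, 0, 0, 0]]}}

```text
t: 5.4
tool_pos: [0.6157, -0.3099, 0.2469]
orientation: [3.141, -0.003, 0.002]
force: [-0.2, -0.0, 0.3]
opening: 0.0628
gripper_force: 0.0
```

{"op": "arm_command", "data": {"increments": [[0, 0, 0, 0, 0, 0], [0, 0, 0, 0, 0, 0], [0, 0, 0, 0, 0, 0], [0, 0, 0, 0, 0, 0], [0, 0, 0, 0, 0, 0]], "fingers": 1, "force": 15}}

```text
t: 6.02
tool_pos: [0.6155, -0.3107, 0.2479]
orientation: [3.141, -0.005, 0.003]
force: [-0.0, 0.1, 5.1]
opening: 0.0355
gripper_force: 15.2
```

{"op": "arm_command", "data": {"increments": [[0, 0, 0, 0, 0, 0], [0, 0, -0.05, 0, 0, 0], [0, 0, -0.1, 0, 0, 0], [0, 0, -0.15, 0, 0, 0], [0, 0, -0.2, 0, 0, 0]]}}

```text
t: 6.65
tool_pos: [0.6151, -0.3105, 0.2876]
orientation: [3.141, -0.005, 0.0]
force: [-0.3, 0.2, 0.4]
opening: 0.0352
gripper_force: 14.9
```

```bash
python3 - <<'E'
from h import *
st(); c=shot("wrist","w4.png")
E
```

```text
t 6.65 p [ 0.6151 -0.3105  0.2876] phi -90.18 F [-0.3  0.2  0.4] op 0.0352 g 14.873567631220794
```

View pics/w4.png

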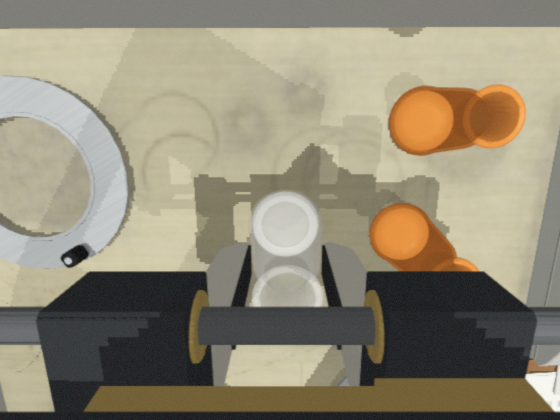

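Flask is held, with its base seen at (285,224). Measuring its offset from the tool, then carrying it up and round the far side.

```bash
python3 - <<'E'
from h import *
c=shot("wrist"); st(); print(ray(c,285.5,224,.041), ray(c,288,296,.14))
E
```

```text
t 6.75 p [ 0.6156 -0.3107  0.2889] phi -90.17 F [ 0.1 -1.2  0.2] op 0.035 g 14.8740609610104
[ 0.61590104 -0.3105288   0.041     ] [ 0.61740767 -0.31151079  0.14      ]
```

{"op": "arm_command", "data": {"increments": [[0, 0, -0.2, 0, 0, 0], [0, -0.05, -0.4, 0, 0, 0], [0, -0.1, -0.6, 0, 0, 0], [0, -0.2, -0.8, 0, 0, 0], [-0.05, -0.35, -0.9, 0, 0, 0]]}}

```text
t: 7.38
tool_pos: [0.6055, -0.2404, 0.4695]
orientation: [3.14, -0.006, 0.005]
force: [0.3, -0.2, -1.1]
opening: 0.0352
gripper_force: 14.9
```

{"op": "arm_command", "data": {"increments": [[0, -0.2, 0, 0, 0, 0], [0, -0.4, 0, 0, 0, 0], [0, -0.6, 0, 0, 0, 0], [0, -0.8, 0, 0, 0, 0], [0, -1.0, 0, 0, 0, 0]]}}

```text
t: 8.0
tool_pos: [0.6057, -0.0391, 0.4665]
orientation: [-3.142, 0.005, 0.0]
force: [0.9, 0.3, -1.0]
opening: 0.0349
gripper_force: 14.9
```

{"op": "arm_command", "data": {"increments": [[0, -0.2, 0, 0, 0, 0], [0, -0.4, 0, 0, 0, 0], [0, -0.6, 0, 0, 0, 0], [0, -0.8, 0, 0, 0, 0], [0, -1.0, 0, 0, 0, 0]]}}

```text
t: 8.62
tool_pos: [0.6064, 0.1609, 0.4665]
orientation: [3.142, -0.005, -0.0]
force: [0.1, -0.7, 0.2]
opening: 0.0349
gripper_force: 14.9
```

{"op": "arm_command", "data": {"increments": [[-0.1, -0.15, 0, 0, 0, 0], [-0.2, -0.3, 0, 0, 0, 0], [-0.3, -0.45, 0, 0, 0, 0], [-0.4, -0.6, 0, 0, 0, 0], [-0.5, -0.7, 0, 0, 0, 0]]}}

```text
t: 9.25
tool_pos: [0.5061, 0.3011, 0.4664]
orientation: [-3.142, 0.004, 0.001]
force: [-0.3, -0.1, -0.9]
opening: 0.0351
gripper_force: 14.9
```

```bash
python3 - <<'E'
from h import *
st(); c=shot("wrist","w5.png");print(inc((.502,.298,.4),-90)); print(proj(c,(.502,.298,.094)))
E
```

```text
t 9.25 p [0.5061 0.3011 0.4664] phi -90.13 F [-0.3 -0.1 -0.9] op 0.0351 g 14.873320088736364
[-1.050e-02  2.560e-02  3.331e-01 -5.000e-04  5.000e-04 -2.000e-04]
(np.float64(289.2069295795748), np.float64(189.78517924795304))
```

View pics/w5.png

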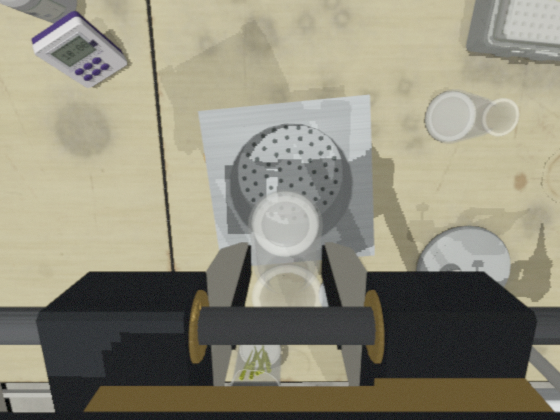

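Wrist view over the bath: the opening spans columns 231 to 351 with its far edge at row 124. The housing's far corners are (201,111) and (368,96). Converting these to the centre.

```bash
python3 - <<'E'
from h import *
c=shot("wrist")
t=ray(c,291,124,.094);l=ray(c,231,184,.094);r=ray(c,351,184,.094); print(t,l,r,"centre",t[0]-.062,(l[1]+r[1])/2,"diam",l[1]-r[1])
a=ray(c,201,111,.094);b=ray(c,368,96,.094); d=(b-a)/np.linalg.norm(b-a); n=np.array([d[1],-d[0],0]); print(a,b,np.linalg.norm(a-b),"c2",(a+b)/2+n*.082,(a+b)/2-n*.082)
E
```

```text
[0.56430993 0.29889706 0.094     ] [0.5055855  0.35891136 0.094     ] [0.50562794 0.23846019 0.094     ] centre 0.5023099284462667 0.2986857746351734 diam 0.1204511783556863
[0.5763581  0.38463293 0.094     ] [0.59002506 0.22648258 0.094     ] 0.1587397896623411 c2 [0.50149606 0.29849783 0.094     ] [0.6648871  0.31261768 0.094     ]
```

{"op": "arm_command", "data": {"increments": [[-0.02, 0.013, 0.18, 0, 0, 0], [-0.02, 0.013, 0.36, 0, 0, 0], [-0.02, 0.013, 0.54, 0, 0, 0], [-0.02, 0.013, 0.72, 0, 0, 0], [-0.02, 0.013, 0.86, 0, 0, 0]]}}

```text
t: 9.98
tool_pos: [0.503, 0.2964, 0.2927]
orientation: [3.141, -0.006, -0.002]
force: [0.4, 0.3, -0.4]
opening: 0.0352
gripper_force: 14.9
```

{"op": "arm_command", "data": {"increments": [[0, 0, 0.04, 0, 0, 0], [0, 0, 0.07, 0, 0, 0], [0, 0, 0.09, 0, 0, 0], [0, 0, 0.1, 0, 0, 0], [0, 0, 0.11, 0, 0, 0]]}}

```text
t: 10.6
tool_pos: [0.5032, 0.2974, 0.2734]
orientation: [-3.141, 0.005, -0.002]
force: [-0.2, -0.2, -0.4]
opening: 0.0352
gripper_force: 14.9
```

```bash
python3 - <<'E'
from h import *
st(); print(inc((.502,.2985,.265),-90))
E
```

```text
t 10.6 p [0.5032 0.2974 0.2734] phi -90.17 F [-0.2 -0.2 -0.4] op 0.0352 g 14.873604297681595
[-0.0062 -0.0052  0.0419 -0.0002 -0.0004 -0.0009]
```

{"op": "arm_command", "data": {"increments": [[-0.006, -0.005, 0.008, 0, 0, 0], [-0.006, -0.005, 0.016, 0, 0, 0], [-0.006, -0.005, 0.024, 0, 0, 0], [-0.006, -0.005, 0.03, 0, 0, 0], [-0.006, -0.005, 0.035, 0, 0, 0]]}}

```text
t: 11.22
tool_pos: [0.5019, 0.2983, 0.2659]
orientation: [-3.141, 0.005, -0.001]
force: [-0.9, 0.4, 4.3]
opening: 0.0346
gripper_force: 15.1
```

{"op": "arm_command", "data": {"increments": [[0, 0, 0.003, 0, 0, 0], [0, 0, 0.005, 0, 0, 0], [0, 0, 0.008, 0, 0, 0], [0, 0, 0.01, 0, 0, 0], [0, 0, 0.01, 0, 0, 0]]}}

```text
t: 11.85
tool_pos: [0.5025, 0.2986, 0.2658]
orientation: [-3.141, 0.005, -0.004]
force: [-1.9, -1.3, 11.9]
opening: 0.035
gripper_force: 15.5
```

{"op": "arm_command", "data": {"increments": [[0, 0, -0.005, 0, 0, 0], [0, 0, -0.01, 0, 0, 0], [0, 0, -0.01, 0, 0, 0], [0, 0, -0.01, 0, 0, 0], [0, 0, -0.01, 0, 0, 0]]}}

```text
t: 12.48
tool_pos: [0.5018, 0.2984, 0.2659]
orientation: [-3.141, 0.005, -0.0]
force: [-0.4, 0.4, 4.2]
opening: 0.0354
gripper_force: 15.1
```

{"op": "arm_command", "data": {"increments": [[0, 0, 0, 0, 0, 0], [0, 0, 0, 0, 0, 0], [0, 0, 0, 0, 0, 0], [0, 0, -0.1, 0, 0, 0], [0, 0, -0.2, 0, 0, 0]], "fingers": -0.35}}

```text
t: 13.1
tool_pos: [0.5019, 0.2984, 0.3076]
orientation: [-3.141, 0.005, -0.001]
force: [0.7, -0.0, 0.1]
opening: 0.063
gripper_force: 0.0
```

{"op": "arm_command", "data": {"increments": [[0, 0, -0.2, 0, 0, 0], [0, 0, -0.4, 0, 0, 0], [0, 0, -0.6, 0, 0, 0], [0, 0, -0.75, 0, 0, 0], [0, 0, -0.75, 0, 0, 0]]}}

```text
t: 13.72
tool_pos: [0.5022, 0.2985, 0.4613]
orientation: [-3.138, 0.005, -0.012]
force: [-0.3, -0.4, -0.0]
opening: 0.0631
gripper_force: 0.0
```

```bash
python3 - <<'E'
from h import *
st(); c=shot("wrist","w6.png");print(proj(c,(.502,.2985,.094)),proj(c,(.502,.2985,.018)),proj(c,(.502,.2985,.118)))
E
```

```text
t 13.72 p [0.5022 0.2985 0.4613] phi -90.17 F [-0.3 -0.4 -0. ] op 0.0631 g 0.0
(np.float64(287.48363658528376), np.float64(189.9291179330687)) (np.float64(287.44275600447975), np.float64(176.8368990729064)) (np.float64(287.5003292892496), np.float64(195.27504329397036))
```

View pics/w6.png

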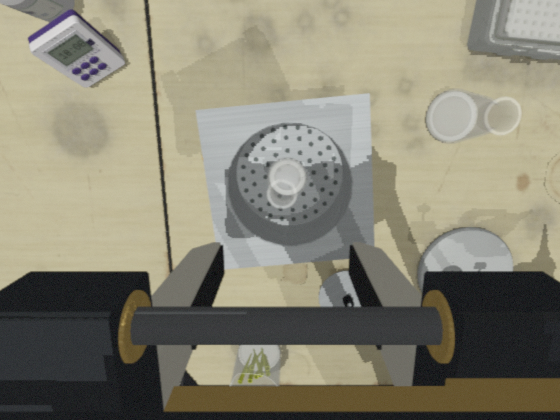

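Wrist view: the flask stands in the tank with its base at (288,176) and mouth at (282,194). The opening spans columns 229 to 350 and rows 123 to 245, so I'm checking the centring.

```bash
python3 - <<'E'
from h import *
c=shot("wrist"); im=c["image"]
for p in [(290,123),(290,245),(229,184),(350,184)]: print(ray(c,*p,.094).round(4))
print("fl",ray(c,288,176,.018).round(4),ray(c,282,194,.118).round(4))
b=cv2.resize(im[85:280,180:390],None,fx=2.8,fy=2.8,interpolation=cv2.INTER_CUBIC); cv2.imwrite("pics/w6b.png",b[...,::-1])
t=shot("top"); s=shot("scene")
cv2.imwrite("pics/t6.png",cv2.resize(t["image"][170:260,125:225],None,fx=6,fy=6,interpolation=cv2.INTER_CUBIC)[...,::-1])
E
```

```text
[0.5653 0.2953 0.094 ]
[0.4434 0.2953 0.094 ]
[0.5072 0.3552 0.094 ]
[0.5069 0.2365 0.094 ]
fl [0.5018 0.297  0.018 ] [0.5024 0.3029 0.118 ]
```

View pics/w6b.png

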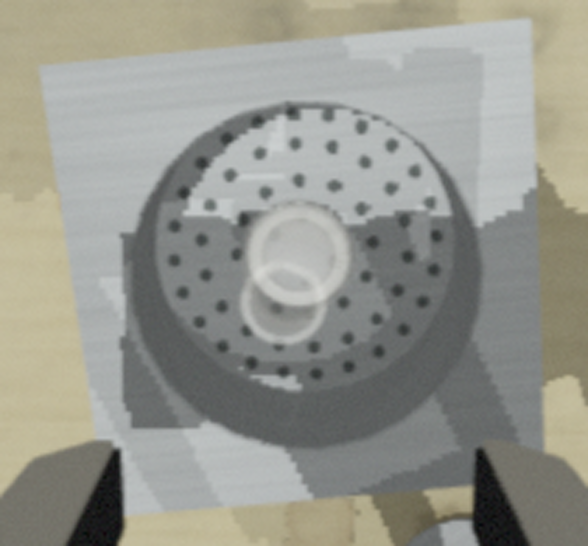

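In the crop, the hole pattern's centre is at about (305,244) and the flask base at (299,254). That puts the flask about 5 mm off, towards -x/+y, so the bath centre is about (0.506, 0.296). Re-gripping to shift it, which keeps margin for the small ring.

{"op": "arm_command", "data": {"increments": [[0, 0, 0.2, 0, 0, 0], [0, 0, 0.4, 0, 0, 0], [0, 0, 0.6, 0, 0, 0], [0, 0, 0.8, 0, 0, 0], [0, 0, 0.95, 0, 0, 0]]}}

```text
t: 14.55
tool_pos: [0.5005, 0.2977, 0.262]
orientation: [3.14, -0.005, -0.007]
force: [-0.0, -0.5, 0.8]
opening: 0.063
gripper_force: 0.0
```

{"op": "arm_command", "data": {"increments": [[0, 0, 0.015, 0, 0, 0], [0, 0, 0.015, 0, 0, 0], [0, 0, 0.015, 0, 0, 0], [0, 0, 0.015, 0, 0, 0], [0, 0, 0.015, 0, 0, 0]], "fingers": 1, "force": 15}}

```text
t: 15.18
tool_pos: [0.5024, 0.2987, 0.2644]
orientation: [-3.14, 0.005, -0.004]
force: [-0.2, 0.9, 5.8]
opening: 0.0354
gripper_force: 15.2
```

{"op": "arm_command", "data": {"increments": [[0, 0, -0.02, 0, 0, 0], [0, 0, -0.03, 0, 0, 0], [0.01, 0.006, -0.03, 0, 0, 0], [0.02, 0.013, -0.03, 0, 0, 0], [0.02, 0.013, -0.03, 0, 0, 0]]}}

```text
t: 15.8
tool_pos: [0.5059, 0.2955, 0.2685]
orientation: [3.141, -0.005, -0.001]
force: [0.6, 0.2, -1.2]
opening: 0.0355
gripper_force: 14.9
```

```bash
python3 - <<'E'
from h import *
st(); print(inc((.506,.296,.265),-90))
E
```

```text
t 15.8 p [0.5059 0.2955 0.2685] phi -90.19 F [ 0.6  0.2 -1.2] op 0.0355 g 14.875708976760507
[ 0.0006 -0.0026  0.0174  0.0001  0.0001 -0.0011]
```

{"op": "arm_command", "data": {"increments": [[0, 0, 0.006, 0, 0, 0], [0, 0, 0.012, 0, 0, 0], [0, 0, 0.017, 0, 0, 0], [0, 0, 0.021, 0, 0, 0], [0, 0, 0.021, 0, 0, 0]]}}

```text
t: 16.42
tool_pos: [0.5058, 0.2957, 0.2646]
orientation: [-3.142, 0.005, -0.0]
force: [0.7, -0.5, -0.5]
opening: 0.0358
gripper_force: 14.9
```

{"op": "arm_command", "data": {"increments": [[0, 0, 0, 0, 0, 0], [0, 0, 0, 0, 0, 0], [0, 0, 0, 0, 0, 0], [0, 0, -0.1, 0, 0, 0], [0, 0, -0.2, 0, 0, 0]], "fingers": -0.35}}

```text
t: 17.05
tool_pos: [0.5059, 0.2958, 0.3064]
orientation: [-3.141, 0.005, -0.001]
force: [0.5, 0.4, -0.2]
opening: 0.063
gripper_force: 0.0
```

{"op": "arm_command", "data": {"increments": [[0, 0, -0.2, 0, 0, 0], [0, 0, -0.4, 0, 0, 0], [0, 0, -0.6, 0, 0, 0], [0, 0, -0.75, 0, 0, 0], [0, 0, -0.75, 0, 0, 0]]}}

```text
t: 17.68
tool_pos: [0.5061, 0.2959, 0.4601]
orientation: [-3.138, 0.005, -0.012]
force: [-0.3, -0.6, 0.0]
opening: 0.0628
gripper_force: 0.0
```

```bash
python3 - <<'E'
from h import *
st(); c=shot("wrist");im=c["image"]
b=cv2.resize(im[85:280,180:390],None,fx=2.8,fy=2.8,interpolation=cv2.INTER_CUBIC); cv2.imwrite("pics/w7b.png",b[...,::-1])
E
```

```text
t 17.68 p [0.5061 0.2959 0.4601] phi -90.17 F [-0.3 -0.6  0. ] op 0.0628 g 0.0
```

View pics/w7b.png

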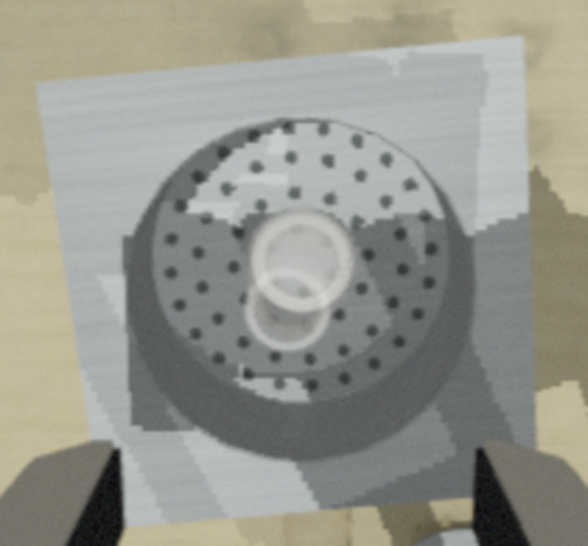

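The flask is now centred: base (302,260) in the crop against the hole pattern's centre (301,257). The bath centre is (0.506, 0.296). On to the large ring.

{"op": "arm_command", "data": {"increments": [[0.1, 0.14, 0, 0, 0, 0], [0.2, 0.28, 0, 0, 0, 0], [0.3, 0.42, 0, 0, 0, 0], [0.4, 0.56, 0, 0, 0, 0], [0.5, 0.7, 0, 0, 0, 0]]}}

```text
t: 18.35
tool_pos: [0.6056, 0.1544, 0.453]
orientation: [3.141, -0.005, -0.004]
force: [0.9, -0.1, 0.3]
opening: 0.0628
gripper_force: 0.0
```

{"op": "arm_command", "data": {"increments": [[0, 0.2, 0, 0, 0, 0], [0, 0.4, 0, 0, 0, 0], [0, 0.6, 0, 0, 0, 0], [0, 0.8, 0, 0, 0, 0], [0, 1.0, 0, 0, 0, 0]]}}

```text
t: 18.98
tool_pos: [0.6043, -0.0459, 0.453]
orientation: [-3.141, 0.005, 0.004]
force: [0.6, 0.5, -0.4]
opening: 0.0631
gripper_force: 0.0
```

{"op": "arm_command", "data": {"increments": [[-0.04, 0.15, 0.1, 0, 0, -0.04], [-0.08, 0.3, 0.2, 0, 0, -0.08], [-0.12, 0.4, 0.3, 0, 0, -0.12], [-0.12, 0.5, 0.4, 0, 0, -0.154], [-0.12, 0.55, 0.5, 0, 0, -0.154]], "fingers": -0.5}}

```text
t: 19.6
tool_pos: [0.5798, -0.1553, 0.3526]
orientation: [-3.051, -0.745, 0.002]
force: [0.5, -0.5, 0.0]
opening: 0.0699
gripper_force: 0.0
```

```bash
cat >> h.py <<'E'
def find(c,ctr,ro,rh,off,z0=0,dump=None,dark=60):
    "ring near world ctr: hole ellipse/outer ellipse on flange top plane, and grip top blob"
    im=c["image"]; hsv=cv2.cvtColor(im,cv2.COLOR_RGB2HSV); u,v=proj(c,(*ctr,z0+.01)); sc=np.hypot(*(np.array(proj(c,(ctr[0]+ro,ctr[1],z0+.01)))-(u,v)))
    w=np.zeros(im.shape[:2],np.uint8); cv2.circle(w,(int(u),int(v)),int(sc*1.25),255,-1)
    m=((hsv[...,1]<45)&(hsv[...,2]>75)).astype(np.uint8)*255&w
    if dump: cv2.imwrite("pics/"+dump,m)
    cs,_=cv2.findContours(m,cv2.RETR_EXTERNAL,cv2.CHAIN_APPROX_NONE); k=max(cs,key=cv2.contourArea)
    e=cv2.fitEllipse(cv2.convexHull(k)); C=ray(c,*e[0],z0+.01); print("outer",np.round(e[0],1),np.round(e[1],1),"expect diam",round(2*sc,1),"C",C.round(4))
    dm=((hsv[...,2]<dark)&(w>0)).astype(np.uint8); n,l,s,ce=cv2.connectedComponentsWithStats(dm)
    for i in range(1,n):
        if s[i,4]<12: continue
        g=ray(c,*ce[i],z0+.024); d=C-g; r=np.hypot(d[0],d[1])
        if abs(r-off)<.012: print("grip",s[i],ce[i].round(1),g.round(4),"r",r.round(4),"theta",np.degrees(np.arctan2(d[1],d[0])).round(1))
E
python3 - <<'E'
from h import *
st(); c=shot("wrist","w8.png"); find(c,(.6387,-.1212),.072,.045,.064,dump="m8.png")
E
```

```text
t 19.6 p [ 0.5798 -0.1553  0.3526] phi -62.55 F [ 0.5 -0.5  0. ] op 0.0699 g 0.0
outer [284.3 106.7] [169.7 174.5] expect diam 178.4 C [ 0.6464 -0.1189  0.01  ]
grip [280 182  13  15 131] [286.4 188.2] [ 0.5858 -0.1525  0.024 ] r 0.0693 theta 29.1
```

{"op": "arm_command", "data": {"increments": [[0.03, 0, 0.15, 0, 0, -0.006], [0.03, 0, 0.3, 0, 0, -0.006], [0.03, 0, 0.45, 0, 0, -0.006], [0.03, 0, 0.6, 0, 0, -0.006], [0.03, 0, 0.68, 0, 0, -0.006]]}}

```text
t: 20.27
tool_pos: [0.585, -0.1508, 0.2163]
orientation: [-3.043, -0.774, 0.004]
force: [0.2, 0.3, -0.7]
opening: 0.0696
gripper_force: 0.0
```

{"op": "arm_command", "data": {"increments": [[0, 0, 0.03, 0, 0, 0], [0, 0, 0.06, 0, 0, 0], [0, 0, 0.08, 0, 0, 0], [0, 0, 0.08, 0, 0, 0], [0, 0, 0.08, 0, 0, 0]]}}

```text
t: 20.9
tool_pos: [0.5859, -0.1519, 0.2031]
orientation: [3.044, 0.776, 0.001]
force: [-0.6, 1.0, 0.7]
opening: 0.0699
gripper_force: 0.0
```

```bash
python3 - <<'E'
from h import *
st(); c=shot("wrist","w9.png"); find(c,(.642,-.12),.072,.045,.064); print(proj(c,(.585,-.1523,.03)))
E
```

```text
t 20.9 p [ 0.5859 -0.1519  0.2031] phi -61.38 F [-0.6  1.   0.7] op 0.0699 g 0.0
outer [291.7 142.7] [393.6 419.3] expect diam 343.9 C [ 0.6385 -0.1266  0.01  ]
grip [274 253  24  31 593] [285.7 266.8] [ 0.5866 -0.1518  0.024 ] r 0.0577 theta 25.8
(np.float64(285.08192131613237), np.float64(275.5185516927101))
```

{"op": "arm_command", "data": {"increments": [[0, 0, 0.01, 0, 0, 0], [0, 0, 0.02, 0, 0, 0], [0, 0, 0.02, 0, 0, 0], [0, 0, 0.02, 0, 0, 0], [0, 0, 0.02, 0, 0, 0]]}}

```text
t: 21.58
tool_pos: [0.5857, -0.1518, 0.1986]
orientation: [3.044, 0.777, 0.0]
force: [-0.2, -0.1, -0.7]
opening: 0.0699
gripper_force: 0.0
```

{"op": "arm_command", "data": {"increments": [[0, 0, 0, 0, 0, 0], [0, 0, 0, 0, 0, 0], [0, 0, 0, 0, 0, 0], [0, 0, 0, 0, 0, 0], [0, 0, 0, 0, 0, 0]], "fingers": 1, "force": 55}}

```text
t: 22.2
tool_pos: [0.5857, -0.1518, 0.1986]
orientation: [3.044, 0.777, 0.0]
force: [-0.8, 0.1, 0.3]
opening: 0.0243
gripper_force: 0.0
```

{"op": "arm_command", "data": {"increments": [[0, 0, 0, 0, 0, 0], [0, 0, -0.1, 0, 0, 0], [0, 0, -0.2, 0, 0, 0], [0, 0, -0.35, 0, 0, 0], [0, 0, -0.5, 0, 0, 0]]}}

```text
t: 22.82
tool_pos: [0.5859, -0.1518, 0.3014]
orientation: [3.043, 0.776, 0.003]
force: [0.9, -0.0, -0.7]
opening: 0.0115
gripper_force: 55.0
```

```bash
python3 - <<'E'
from h import *
st(); c=shot("wrist","w10.png"); s=read_state(); z0=s["tool_pos"][2]-.1985
find(c,s["tool_pos"][:2]+.064*R.from_rotvec(s["orientation"]).apply([1,0,0])[:2],.072,.045,.064,z0=z0)
E
```

```text
t 22.82 p [ 0.5859 -0.1518  0.3014] phi -61.38 F [ 0.9 -0.  -0.7] op 0.0115 g 54.995099902153015
outer [293.9 110.5] [395.1 461.7] expect diam 367.1 C [ 0.652  -0.1202  0.1181]
grip [ 266  246   41   61 1142] [286.2 273.8] [ 0.5877 -0.1515  0.1321] r 0.0715 theta 25.9
```

View pics/w10.png

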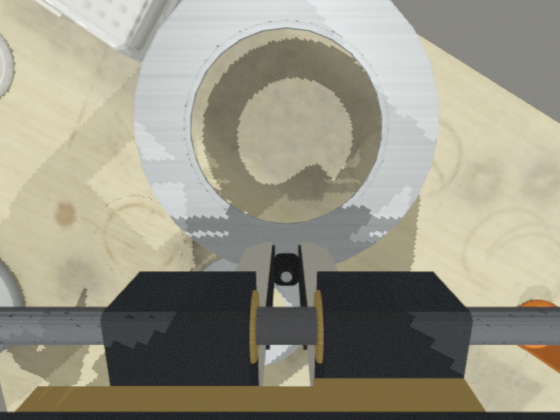

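Wrist view: the ring is lifted level. Its hole spans columns 186 to 384 and rows 26 to 223, its outer edge columns 135 to 438, and the grip is between the fingers at (286,270). I'll work out its height and centre in the tool frame from the hole size.

```bash
cat >> h.py <<'E'
def held(c,L,Rr,T,B,dia,s):
    "hole extremes (pixels) -> flange-top height and centre in tool frame"
    um=(L+Rr)/2; vm=(T+B)/2; z=c["T"][2][3]-.15
    for _ in range(30):
        w=np.linalg.norm(ray(c,L,vm,z)-ray(c,Rr,vm,z)); z-= (dia-w)*1.0
    a=(ray(c,um,T,z)+ray(c,um,B,z))/2
    print("flange top z",z.round(4) if hasattr(z,'round') else z,"below TCP",s["tool_pos"][2]-z,"len TB",np.linalg.norm(ray(c,um,T,z)-ray(c,um,B,z)),"centre tool",R.from_rotvec(s["orientation"]).inv().apply(a-s["tool_pos"]))
E
python3 - <<'E'
from h import *
s=read_state(); c=shot("wrist")
held(c,186,384,26,223,.09,s); held(c,135,438,-20,260,.144,s)
im=c["image"]; hsv=cv2.cvtColor(im,cv2.COLOR_RGB2HSV)
print([ (r,[x for x in range(100,460) if abs(int(im[r,x].sum())-int(im[r,x-2].sum()))>70]) for r in (100,120)])
print([x for x in range(5,240) if abs(int(im[x,285].sum())-int(im[x-2,285].sum()))>60])
E
```

```text
flange top z 0.1194 below TCP 0.18719019582407864 len TB 0.0877031985953441 centre tool [ 0.063801   -0.00025511  0.18755703]
flange top z 0.1113 below TCP 0.19528268283782088 len TB 0.13054156094560182 centre tool [0.06226123 0.00044671 0.19564551]
[(100, [193, 194, 195, 210, 211, 250, 251, 338, 339, 378, 379, 380]), (120, [190, 191, 193, 206, 207, 208, 240, 241, 349, 350, 382, 383, 384])]
[27, 28, 30, 42, 43, 44, 82, 83, 181, 182]
```

{"op": "arm_command", "data": {"increments": [[0, 0, -0.12, 0, 0, 0], [0, 0, -0.25, 0, 0, 0], [0, 0, -0.4, 0, 0, 0], [0, 0, -0.5, 0, 0, 0], [0, 0, -0.58, 0, 0, 0]]}}

```text
t: 23.55
tool_pos: [0.5857, -0.1518, 0.4154]
orientation: [3.044, 0.777, 0.0]
force: [-0.1, -0.4, -0.8]
opening: 0.0113
gripper_force: 55.0
```

{"op": "arm_command", "data": {"increments": [[0.08, -0.15, 0, 0, 0, 0], [0.19, -0.35, 0, 0, 0, 0], [0.3, -0.57, 0, 0, 0, 0], [0.42, -0.8, 0, 0, 0, 0], [0.53, -1.0, 0, 0, 0, 0]]}}

```text
t: 24.18
tool_pos: [0.5825, 0.0763, 0.414]
orientation: [-3.044, -0.777, 0.002]
force: [-0.4, -0.9, -0.4]
opening: 0.0115
gripper_force: 55.0
```

{"op": "arm_command", "data": {"increments": [[0, -0.2, 0, 0, 0, 0], [0, -0.4, 0, 0, 0, 0], [0, -0.6, 0, 0, 0, 0], [0, -0.76, 0, 0, 0, 0], [0, -0.9, 0, 0, 0, 0]]}}

```text
t: 24.8
tool_pos: [0.4958, 0.2336, 0.4141]
orientation: [3.044, 0.777, -0.002]
force: [1.3, -0.2, -0.7]
opening: 0.0114
gripper_force: 55.0
```

{"op": "arm_command", "data": {"increments": [[-0.04, -0.08, 0, 0, 0, 0], [-0.08, -0.16, 0, 0, 0, 0], [-0.11, -0.22, 0, 0, 0, 0], [-0.13, -0.25, 0, 0, 0, 0], [-0.13, -0.25, 0, 0, 0, 0]]}}

```text
t: 25.42
tool_pos: [0.4497, 0.264, 0.4147]
orientation: [3.044, 0.777, 0.001]
force: [0.9, -0.9, -0.3]
opening: 0.0112
gripper_force: 55.0
```

```bash
python3 - <<'E'
from h import *
st(); c=shot("wrist","w11.png"); im=c["image"].astype(int).sum(2)
print([x for x in range(5,240) if abs(im[x,285]-im[x-2,285])>60],[x for x in range(100,460) if abs(im[120,x]-im[120,x-2])>70])
print(inc((.4498,.2654,.31),-61.4))
E
```

```text
t 25.43 p [0.4497 0.264  0.4147] phi -61.36 F [ 0.9 -0.9 -0.3] op 0.0112 g 54.99508202075958
[27, 28, 29, 30, 40, 41, 42, 43, 54, 55, 64, 65, 66, 69, 70, 71, 72, 73, 74, 77, 78, 79, 98, 99, 100, 142, 143, 145, 147, 148, 150, 151, 152, 174, 175, 176, 195, 196, 223, 224] [112, 113, 114, 116, 117, 118, 119, 183, 190, 191, 192, 193, 207, 208, 209, 210, 229, 230, 232, 233, 234, 259, 260, 261, 262, 269, 270, 298, 305, 306, 308, 309, 337, 338, 382, 383, 388, 390]
[ 2.700e-03 -7.600e-03  5.233e-01  1.000e-04 -1.000e-04  1.000e-04]
```

{"op": "arm_command", "data": {"increments": [[0.003, -0.008, 0.12, 0, 0, 0], [0.003, -0.008, 0.25, 0, 0, 0], [0.003, -0.008, 0.37, 0, 0, 0], [0.003, -0.008, 0.48, 0, 0, 0], [0.003, -0.008, 0.54, 0, 0, 0]]}}

```text
t: 26.1
tool_pos: [0.4497, 0.2651, 0.3052]
orientation: [3.044, 0.775, -0.003]
force: [-0.3, -0.3, -1.1]
opening: 0.0116
gripper_force: 55.0
```

{"op": "arm_command", "data": {"increments": [[0, 0, 0.015, 0, 0, 0], [0, 0, 0.03, 0, 0, 0], [0, 0, 0.045, 0, 0, 0], [0, 0, 0.055, 0, 0, 0], [0, 0, 0.06, 0, 0, 0]]}}

```text
t: 26.72
tool_pos: [0.4497, 0.2657, 0.2946]
orientation: [-3.044, -0.777, -0.0]
force: [-0.4, 0.0, -0.5]
opening: 0.011
gripper_force: 55.0
```

{"op": "arm_command", "data": {"increments": [[0, 0, 0.008, 0, 0, 0], [0, 0, 0.016, 0, 0, 0], [0, 0, 0.024, 0, 0, 0], [0, 0, 0.03, 0, 0, 0], [0, 0, 0.03, 0, 0, 0]]}}

```text
t: 27.35
tool_pos: [0.4496, 0.2657, 0.2884]
orientation: [3.044, 0.777, -0.0]
force: [-0.1, -0.1, -0.5]
opening: 0.0109
gripper_force: 55.0
```

{"op": "arm_command", "data": {"increments": [[0, 0, 0.004, 0, 0, 0], [0, 0, 0.008, 0, 0, 0], [0, 0, 0.012, 0, 0, 0], [0, 0, 0.012, 0, 0, 0], [0, 0, 0.012, 0, 0, 0]]}}

```text
t: 27.98
tool_pos: [0.4498, 0.2658, 0.2868]
orientation: [-3.044, -0.777, -0.001]
force: [-1.3, -1.3, 5.7]
opening: 0.0112
gripper_force: 55.0
```

{"op": "arm_command", "data": {"increments": [[0, 0, 0, 0, 0, 0], [0, 0, 0, 0, 0, 0], [0, 0, 0, 0, 0, 0], [0, 0, 0, 0, 0, 0], [0, 0, 0, 0, 0, 0]], "fingers": 0.3}}

```text
t: 28.6
tool_pos: [0.4497, 0.2657, 0.2861]
orientation: [3.044, 0.777, -0.0]
force: [-0.0, -0.3, -0.4]
opening: 0.0323
gripper_force: 0.0
```

{"op": "arm_command", "data": {"increments": [[0, 0, -0.1, 0, 0, 0], [0, 0, -0.25, 0, 0, 0], [0, 0, -0.45, 0, 0, 0], [0, 0, -0.65, 0, 0, 0], [0, 0, -0.85, 0, 0, 0]]}}

```text
t: 29.22
tool_pos: [0.4495, 0.2656, 0.4575]
orientation: [-3.044, -0.777, -0.0]
force: [0.3, 0.4, -1.2]
opening: 0.0329
gripper_force: 0.0
```

```bash
python3 - <<'E'
from h import *
st(); c=shot("wrist","w12.png"); find(c,(.506,.296),.072,.045,.064,z0=.087,dump="m12.png")
im=c["image"].astype(int).sum(2); u,v=proj(c,(.506,.296,.097)); print(u,v)
u=int(u);v=int(v)
print([x for x in range(max(v-110,2),min(v+110,415)) if abs(im[x,u]-im[x-2,u])>70],[x for x in range(u-110,u+110) if abs(im[v,x]-im[v,x-2])>70])
t=shot("top","t12.png"); find(t,(.506,.296),.072,.045,.064,z0=.087)
E
```

```text
t 29.23 p [0.4495 0.2656 0.4575] phi -61.38 F [ 0.3  0.4 -1.2] op 0.0329 g 0.0
outer [286.4 120.3] [204.5 207.6] expect diam 167.3 C [0.5065 0.2959 0.097 ]
grip [281 185  11  14 114] [286.  190.8] [0.4504 0.2657 0.111 ] r 0.0637 theta 28.3
286.07220886549175 120.65847691591897
[70, 71, 77, 78, 81, 82, 87, 88, 102, 139, 140, 142, 145, 166, 167, 169, 170, 171, 181, 182, 184, 185, 186, 190, 191, 192, 196, 197, 198, 199, 200] [238, 239, 240, 252, 253, 254, 259, 262, 263, 273, 298, 305, 306, 308, 330, 331, 332, 334, 335, 336]
outer [172.3 212.2] [55.9 59.8] expect diam 49.1 C [0.5092 0.2923 0.097 ]
grip [178 231   5   5  20] [180.2 232.9] [0.4481 0.2645 0.111 ] r 0.0671 theta 24.5
```

{"op": "arm_command", "data": {"increments": [[0.07, 0.14, 0, 0, 0, 0], [0.14, 0.28, 0, 0, 0, 0], [0.21, 0.42, 0, 0, 0, 0], [0.29, 0.58, 0, 0, 0, 0], [0.355, 0.71, 0, 0, 0, 0]], "fingers": -0.3}}

```text
t: 29.95
tool_pos: [0.5809, 0.1742, 0.4551]
orientation: [3.044, 0.776, -0.002]
force: [0.5, 0.5, 0.2]
opening: 0.06
gripper_force: 0.0
```

{"op": "arm_command", "data": {"increments": [[-0.1, 0.18, 0, 0, 0, 0], [-0.2, 0.36, 0, 0, 0, 0], [-0.3, 0.54, 0, 0, 0, 0], [-0.4, 0.72, 0, 0, 0, 0], [-0.48, 0.88, 0, 0, 0, 0]]}}

```text
t: 30.58
tool_pos: [0.5798, -0.0269, 0.4553]
orientation: [-3.044, -0.776, 0.001]
force: [0.3, -0.1, -0.3]
opening: 0.0604
gripper_force: 0.0
```

{"op": "arm_command", "data": {"increments": [[-0.06, 0.11, 0, 0, 0, 0.058], [-0.12, 0.22, 0, 0, 0, 0.116], [-0.18, 0.33, 0, 0, 0, 0.174], [-0.24, 0.44, 0, 0, 0, 0.232], [-0.29, 0.53, 0, 0, 0, 0.29]]}}

```text
t: 31.2
tool_pos: [0.5798, -0.1472, 0.4551]
orientation: [-3.073, 0.652, 0.002]
force: [0.0, -0.5, 0.6]
opening: 0.0602
gripper_force: 0.0
```

{"op": "arm_command", "data": {"increments": [[-0.15, 0.06, 0.1, 0, 0, 0.024], [-0.3, 0.13, 0.2, 0, 0, 0.024], [-0.45, 0.2, 0.3, 0, 0, 0.024], [-0.6, 0.264, 0.4, 0, 0, 0.024], [-0.605, 0.264, 0.5, 0, 0, 0.024]]}}

```text
t: 31.82
tool_pos: [0.4462, -0.1461, 0.3547]
orientation: [-3.049, 0.759, 0.002]
force: [0.8, 0.8, 0.0]
opening: 0.0605
gripper_force: 0.0
```

```bash
python3 - <<'E'
from h import *
st(); c=shot("wrist","w13.png"); find(c,(.490,-.1694),.055,.032,.0475,dump="m13.png")
E
```

```text
t 31.82 p [ 0.4462 -0.1461  0.3547] phi -117.94 F [0.8 0.8 0. ] op 0.0605 g 0.0
outer [291.  134.9] [120.5 148.3] expect diam 129.9 C [ 0.49   -0.1739  0.01  ]
grip [281 186  13  15 146] [287.  192.5] [ 0.448  -0.1476  0.024 ] r 0.0495 theta -32.1
```

```bash
cat >> h.py <<'E'
def hole(c,ctr,rh,z0,sat=50):
    im=c["image"]; hsv=cv2.cvtColor(cv2.GaussianBlur(im,(3,3),0),cv2.COLOR_RGB2HSV); u,v=proj(c,(*ctr,z0+.01)); sc=np.hypot(*(np.array(proj(c,(ctr[0],ctr[1]+rh,z0+.01)))-(u,v)))
    w=np.zeros(im.shape[:2],np.uint8); cv2.circle(w,(int(u),int(v)),int(sc*1.2),255,-1)
    m=((hsv[...,1]>sat)&(hsv[...,2]>60)).astype(np.uint8)*255&w; m=cv2.morphologyEx(m,cv2.MORPH_OPEN,np.ones((3,3)))
    cs,_=cv2.findContours(m,cv2.RETR_EXTERNAL,cv2.CHAIN_APPROX_NONE); e=cv2.fitEllipse(cv2.convexHull(max(cs,key=cv2.contourArea)))
    C=ray(c,*e[0],z0+.01); print("hole",np.round(e[0],1),np.round(e[1],1),"expect",round(2*sc,1),"C",C.round(4)); return C
E
python3 - <<'E'
from h import *
c=shot("wrist"); C=hole(c,(.490,-.170),.032,0); g=np.array([.448,-.1476]); d=C[:2]-g; print(np.hypot(*d),np.degrees(np.arctan2(d[1],d[0])))
hsv=cv2.cvtColor(c["image"],cv2.COLOR_RGB2HSV)[:,:,:]; print(hsv[135,200:380:4,1].tolist(),hsv[135,200:380:4,2].tolist())
E
```

```text
hole [296.9 153.6] [28.7 56.2] expect 71.9 C [ 0.472 -0.17   0.01 ]
0.03283262351881779 -43.112288205634414
[62, 66, 63, 60, 54, 52, 50, 5, 5, 5, 5, 5, 5, 3, 44, 44, 46, 42, 41, 43, 40, 44, 48, 49, 47, 53, 47, 48, 46, 49, 52, 8, 5, 5, 8, 5, 5, 4, 39, 44, 43, 41, 43, 46, 46] [147, 150, 150, 167, 175, 180, 182, 193, 197, 198, 196, 196, 196, 168, 168, 167, 165, 164, 160, 160, 161, 162, 160, 157, 159, 165, 162, 163, 162, 165, 167, 169, 191, 189, 189, 196, 205, 201, 172, 170, 171, 176, 184, 188, 192]
```

Saturation separates them cleanly at about 25, so I'm correcting the threshold.

```bash
sed -i 's/<45)&(hsv/<24)\&(hsv/; s/sat=50/sat=24/; s/sc\*1.2)/sc*1.12)/' h.py
python3 - <<'E'
from h import *
c=shot("wrist"); C=hole(c,(.490,-.170),.032,0); g=np.array([.448,-.1476]); d=C[:2]-g; print(np.hypot(*d),np.degrees(np.arctan2(d[1],d[0])))
find(c,(.490,-.1694),.055,.032,.0475)
E
```

```text
hole [288.4 136.4] [69.9 71.8] expect 71.5 C [ 0.4894 -0.1703  0.01  ]
0.04725332600747197 -28.775952104654692
outer [288.3 134.3] [122.6 124.1] expect diam 130.8 C [ 0.4911 -0.1712  0.01  ]
grip [282 185  13  15 144] [287.7 191.6] [ 0.4481 -0.1478  0.024 ] r 0.0489 theta -28.5
```

{"op": "arm_command", "data": {"increments": [[0.012, 0.003, 0.15, 0, 0, 0.004], [0.012, 0.003, 0.3, 0, 0, 0.004], [0.012, 0.003, 0.45, 0, 0, 0.004], [0.012, 0.003, 0.6, 0, 0, 0.004], [0.012, 0.003, 0.68, 0, 0, 0.004]]}}

```text
t: 32.6
tool_pos: [0.45, -0.1478, 0.2193]
orientation: [-3.044, 0.776, 0.002]
force: [-0.5, -0.6, 1.1]
opening: 0.0602
gripper_force: 0.0
```

{"op": "arm_command", "data": {"increments": [[0, 0, 0.04, 0, 0, 0], [0, 0, 0.08, 0, 0, 0], [0, 0, 0.095, 0, 0, 0], [0, 0, 0.095, 0, 0, 0], [0, 0, 0.095, 0, 0, 0]], "fingers": 0.3}}

```text
t: 33.22
tool_pos: [0.45, -0.148, 0.2017]
orientation: [3.044, -0.776, 0.001]
force: [0.2, -0.2, -0.1]
opening: 0.0325
gripper_force: 0.0
```

{"op": "arm_command", "data": {"increments": [[0, 0, 0, 0, 0, 0], [0, 0, 0, 0, 0, 0], [0, 0, 0, 0, 0, 0], [0, 0, 0, 0, 0, 0], [0, 0, 0, 0, 0, 0]], "fingers": 1, "force": 55}}

```text
t: 33.85
tool_pos: [0.4498, -0.1479, 0.2012]
orientation: [3.044, -0.776, 0.0]
force: [-0.4, 0.9, 0.5]
opening: 0.0114
gripper_force: 55.0
```

{"op": "arm_command", "data": {"increments": [[0, 0, -0.1, 0, 0, 0], [0, 0, -0.25, 0, 0, 0], [0, 0, -0.45, 0, 0, 0], [0, 0, -0.65, 0, 0, 0], [0, 0, -0.85, 0, 0, 0]]}}

```text
t: 34.48
tool_pos: [0.4495, -0.1478, 0.3722]
orientation: [-3.044, 0.776, 0.001]
force: [0.3, -0.6, -0.7]
opening: 0.0115
gripper_force: 55.0
```

```bash
cat >> h.py <<'E'
def heldcheck(dx,rh,below=.190):
    s=read_state(); c=shot("wrist","held_%d.png"%(s["t"]*10)); Rm=R.from_rotvec(s["orientation"]); ctr=(s["tool_pos"]+Rm.apply([dx,0,0]))[:2]; z0=s["tool_pos"][2]-below-.01
    C=hole(c,ctr,rh,z0); print("tool frame centre",Rm.inv().apply(C-s["tool_pos"]).round(4))
E
python3 - <<'E'
from h import *
st(); heldcheck(.0475,.032,.191)
E
```

```text
t 34.48 p [ 0.4495 -0.1478  0.3722] phi -118.62 F [ 0.3 -0.6 -0.7] op 0.0115 g 54.989760518074036
hole [286.7 167.7] [129.1 130.2] expect 130.9 C [ 0.4903 -0.1697  0.1812]
tool frame centre [ 0.0464 -0.0002  0.191 ]
```

{"op": "arm_command", "data": {"increments": [[0.05, -0.03, -0.15, 0, 0, 0], [0.2, -0.11, -0.3, 0, 0, 0], [0.35, -0.19, -0.42, 0, 0, 0], [0.5, -0.27, -0.42, 0, 0, 0], [0.66, -0.36, -0.42, 0, 0, 0]]}}

```text
t: 35.15
tool_pos: [0.6013, -0.148, 0.4552]
orientation: [3.044, -0.777, 0.001]
force: [-0.4, -0.1, -0.5]
opening: 0.0113
gripper_force: 55.0
```

{"op": "arm_command", "data": {"increments": [[-0.06, -0.105, 0, 0, 0, -0.056], [-0.115, -0.21, 0, 0, 0, -0.112], [-0.17, -0.315, 0, 0, 0, -0.168], [-0.23, -0.42, 0, 0, 0, -0.224], [-0.287, -0.527, 0, 0, 0, -0.28]]}}

```text
t: 35.78
tool_pos: [0.6002, -0.0271, 0.4545]
orientation: [-3.083, -0.603, 0.001]
force: [0.3, 0.1, -0.7]
opening: 0.0111
gripper_force: 55.0
```

{"op": "arm_command", "data": {"increments": [[0.075, -0.185, 0, 0, 0, -0.058], [0.15, -0.37, 0, 0, 0, -0.116], [0.22, -0.555, 0, 0, 0, -0.174], [0.3, -0.74, 0, 0, 0, -0.232], [0.371, -0.928, 0, 0, 0, -0.29]]}}

```text
t: 36.4
tool_pos: [0.6002, 0.1733, 0.4545]
orientation: [-2.503, -1.898, 0.001]
force: [-0.1, -0.2, -1.1]
opening: 0.0116
gripper_force: 55.0
```

{"op": "arm_command", "data": {"increments": [[0.06, -0.1, 0, 0, 0, -0.04], [0.12, -0.2, 0, 0, 0, -0.08], [0.18, -0.3, 0, 0, 0, -0.12], [0.24, -0.4, 0, 0, 0, -0.16], [0.286, -0.488, 0, 0, 0, -0.2]]}}

```text
t: 37.02
tool_pos: [0.5216, 0.2545, 0.4545]
orientation: [-1.796, -2.577, 0.001]
force: [-0.2, 0.1, -0.6]
opening: 0.0114
gripper_force: 55.0
```

```bash
python3 - <<'E'
from h import *
st(); heldcheck(.0467,.032,.191); f=np.radians(110); print(inc((.506-.0467*np.cos(f),.296-.0467*np.sin(f),.31),20))
E
```

```text
t 37.02 p [0.5216 0.2545 0.4545] phi 20.24 F [-0.2  0.1 -0.6] op 0.0114 g 54.989463686943054
hole [271.6 225.2] [ 9.6 53.1] expect 139.8 C [0.5098 0.2679 0.2635]
tool frame centre [ 0.0166 -0.0063  0.191 ]
[-2.170e-02  1.700e-03  7.233e-01 -4.000e-04 -4.000e-04  3.700e-03]
```

{"op": "arm_command", "data": {"increments": [[-0.022, 0, 0.15, 0, 0, 0], [-0.022, 0, 0.3, 0, 0, 0], [-0.022, 0, 0.45, 0, 0, 0], [-0.022, 0, 0.6, 0, 0, 0], [-0.022, 0, 0.7, 0, 0, 0]]}}

```text
t: 37.7
tool_pos: [0.5235, 0.2493, 0.313]
orientation: [-1.803, -2.571, 0.003]
force: [-0.7, -0.3, -0.8]
opening: 0.0114
gripper_force: 55.0
```

{"op": "arm_command", "data": {"increments": [[0, 0, 0.02, 0, 0, 0], [0, 0, 0.035, 0, 0, 0], [0, 0, 0.05, 0, 0, 0], [0, 0, 0.06, 0, 0, 0], [0, 0, 0.07, 0, 0, 0]]}}

```text
t: 38.33
tool_pos: [0.5239, 0.2498, 0.3015]
orientation: [1.802, 2.573, 0.001]
force: [-0.1, 0.5, -0.9]
opening: 0.0113
gripper_force: 55.0
```

```bash
python3 - <<'E'
from h import *
st(); f=np.radians(110); print(inc((.506-.0467*np.cos(f),.296-.0467*np.sin(f),.291),20))
E
```

```text
t 38.33 p [0.5239 0.2498 0.3015] phi 19.98 F [-0.1  0.5 -0.9] op 0.0113 g 54.98962461948395
[ 0.0139 -0.005   0.0525  0.0002 -0.     -0.0001]
```

{"op": "arm_command", "data": {"increments": [[0.013, -0.005, 0.0, 0, 0, 0], [0.013, -0.005, 0.01, 0, 0, 0], [0.013, -0.005, 0.02, 0, 0, 0], [0.013, -0.005, 0.028, 0, 0, 0], [0.013, -0.005, 0.036, 0, 0, 0]]}}

```text
t: 38.95
tool_pos: [0.5219, 0.2519, 0.2938]
orientation: [-1.802, -2.573, 0.0]
force: [0.2, 0.5, 0.1]
opening: 0.0117
gripper_force: 55.0
```

{"op": "arm_command", "data": {"increments": [[0, 0, 0.006, 0, 0, 0], [0, 0, 0.012, 0, 0, 0], [0, 0, 0.018, 0, 0, 0], [0, 0, 0.018, 0, 0, 0], [0, 0, 0.018, 0, 0, 0]]}}

```text
t: 39.58
tool_pos: [0.522, 0.2519, 0.2906]
orientation: [1.802, 2.573, 0.0]
force: [-1.3, -0.3, 2.6]
opening: 0.0115
gripper_force: 55.0
```

{"op": "arm_command", "data": {"increments": [[0, 0, 0, 0, 0, 0], [0, 0, 0, 0, 0, 0], [0, 0, 0, 0, 0, 0], [0, 0, 0, 0, 0, 0], [0, 0, 0, 0, 0, 0]], "fingers": 0.3}}

```text
t: 40.2
tool_pos: [0.5219, 0.2519, 0.2903]
orientation: [-1.802, -2.573, 0.0]
force: [-0.6, -0.4, -0.1]
opening: 0.0323
gripper_force: 0.0
```

{"op": "arm_command", "data": {"increments": [[0, 0, -0.1, 0, 0, 0], [0, 0, -0.25, 0, 0, 0], [0, 0, -0.45, 0, 0, 0], [0, 0, -0.65, 0, 0, 0], [0, 0, -0.83, 0, 0, 0]]}}

```text
t: 40.83
tool_pos: [0.5217, 0.2518, 0.4599]
orientation: [1.801, 2.572, 0.003]
force: [0.5, 0.8, -0.4]
opening: 0.0329
gripper_force: 0.0
```

```bash
python3 - <<'E'
from h import *
st(); c=shot("wrist","w20.png"); im=c["image"]
find(c,(.506,.296),.055,.032,.0475,z0=.09); find(c,(.506,.296),.072,.045,.064,z0=.087)
b=im[20:320,60:460]; cv2.imwrite("pics/w20b.png",cv2.resize(b,None,fx=2,fy=2,interpolation=cv2.INTER_CUBIC)[...,::-1])
E
```

```text
t 40.83 p [0.5217 0.2518 0.4599] phi 19.99 F [ 0.5  0.8 -0.4] op 0.0329 g 0.0
outer [284. 138.] [143.7 143.7] expect diam 116.0 C [0.5056 0.2961 0.1   ]
grip [280 187  12  14 124] [285.4 193. ] [0.5237 0.25   0.114 ] r 0.0496 theta 111.5
outer [283.6 137.3] [184.4 185.2] expect diam 149.9 C [0.505  0.2964 0.097 ]
grip [209 144  14  13  90] [216.4 149.6] [0.4509 0.266  0.111 ] r 0.0621 theta 29.4
```

{"op": "arm_command", "data": {"increments": [[-0.12, 0.04, 0, 0, 0, 0], [-0.24, 0.08, 0, 0, 0, 0], [-0.36, 0.12, 0, 0, 0, 0], [-0.48, 0.16, 0, 0, 0, 0], [-0.6, 0.195, 0, 0, 0, 0]], "fingers": 0}}

```text
t: 41.5
tool_pos: [0.6001, 0.1516, 0.4577]
orientation: [1.802, 2.573, 0.002]
force: [-0.8, -0.5, 0.7]
opening: 0.0462
gripper_force: 0.0
```

{"op": "arm_command", "data": {"increments": [[-0.19, -0.07, 0, 0, 0, 0], [-0.38, -0.14, 0, 0, 0, 0], [-0.57, -0.205, 0, 0, 0, 0], [-0.75, -0.27, 0, 0, 0, 0], [-0.94, -0.342, 0, 0, 0, 0]]}}

```text
t: 42.12
tool_pos: [0.5995, -0.0492, 0.4572]
orientation: [1.802, 2.573, 0.001]
force: [0.5, -0.3, 0.6]
opening: 0.0464
gripper_force: 0.0
```

{"op": "arm_command", "data": {"increments": [[-0.19, -0.07, 0, 0, 0, 0.058], [-0.38, -0.14, 0, 0, 0, 0.116], [-0.57, -0.205, 0, 0, 0, 0.174], [-0.75, -0.27, 0, 0, 0, 0.232], [-0.94, -0.342, 0, 0, 0, 0.29]]}}

```text
t: 42.75
tool_pos: [0.5993, -0.2493, 0.4572]
orientation: [2.754, 1.509, 0.001]
force: [0.2, 0.2, 0.7]
opening: 0.0467
gripper_force: 0.0
```

{"op": "arm_command", "data": {"increments": [[-0.18, -0.06, 0, 0, 0, 0.03], [-0.36, -0.13, 0, 0, 0, 0.06], [-0.54, -0.19, 0, 0, 0, 0.09], [-0.72, -0.25, 0, 0, 0, 0.105], [-0.906, -0.318, 0, 0, 0, 0.105]]}}

```text
t: 43.38
tool_pos: [0.4479, -0.3681, 0.4572]
orientation: [2.962, 1.045, 0.001]
force: [0.0, -0.6, -0.8]
opening: 0.0463
gripper_force: 0.0
```

{"op": "arm_command", "data": {"increments": [[-0.05, 0.01, 0.1, 0, 0, 0], [-0.1, 0.02, 0.2, 0, 0, 0], [-0.15, 0.03, 0.3, 0, 0, 0], [-0.2, 0.04, 0.4, 0, 0, 0], [-0.23, 0.04, 0.5, 0, 0, 0]]}}

```text
t: 44.0
tool_pos: [0.4181, -0.4024, 0.3545]
orientation: [-2.962, -1.046, 0.001]
force: [-0.5, 0.5, 1.1]
opening: 0.0465
gripper_force: 0.0
```

```bash
python3 - <<'E'
from h import *
st(); c=shot("wrist","w21.png"); find(c,(.441,-.387),.038,.023,.0315); C=hole(c,(.441,-.387),.023,0)
E
```

```text
t 44.0 p [ 0.4181 -0.4024  0.3545] phi -51.1 F [-0.5  0.5  1.1] op 0.0465 g 0.0
outer [287.7 162.8] [81.8 82.2] expect diam 85.6 C [ 0.4403 -0.3867  0.01  ]
grip [285 194  13  15 132] [290.7 200.3] [ 0.4174 -0.4086  0.024 ] r 0.0317 theta 43.7
hole [287.8 163.9] [48.8 49. ] expect 51.1 C [ 0.4396 -0.3873  0.01  ]
```

{"op": "arm_command", "data": {"increments": [[-0.021, 0.022, 0.14, 0, 0, -0.027], [-0.021, 0.022, 0.28, 0, 0, -0.027], [-0.021, 0.022, 0.42, 0, 0, -0.027], [-0.021, 0.022, 0.55, 0, 0, -0.027], [-0.021, 0.022, 0.65, 0, 0, -0.027]]}}

```text
t: 44.68
tool_pos: [0.4178, -0.4079, 0.2249]
orientation: [-2.914, -1.17, 0.0]
force: [0.2, 0.4, 0.5]
opening: 0.0466
gripper_force: 0.0
```

```bash
python3 - <<'E'
from h import *
st(); c=shot("wrist","w22.png"); find(c,(.440,-.387),.038,.023,.0315); C=hole(c,(.440,-.387),.023,0); print(inc((.4175,-.4085,.2005),-46.3))
E
```

```text
t 44.67 p [ 0.4178 -0.4079  0.2249] phi -46.24 F [0.2 0.4 0.5] op 0.0466 g 0.0
outer [285.5 187.4] [130.9 134.2] expect diam 140.4 C [ 0.4407 -0.3859  0.01  ]
grip [276 239  21  27 443] [285.9 250.8] [ 0.4178 -0.4082  0.024 ] r 0.032 theta 44.2
grip [233 246   7  17  71] [236.5 254.8] [ 0.3976 -0.3905  0.024 ] r 0.0434 theta 6.0
grip [334 246   6  15  58] [335.7 253.6] [ 0.4353 -0.4287  0.024 ] r 0.0432 theta 82.7
hole [285.6 189.2] [76.9 80.7] expect 83.7 C [ 0.44   -0.3867  0.01  ]
[-3.100e-03  7.000e-03  1.085e-01 -1.400e-03 -1.000e-04  3.000e-04]
```

{"op": "arm_command", "data": {"increments": [[0, 0, 0.04, 0, 0, 0], [0, 0, 0.08, 0, 0, 0], [0, 0, 0.11, 0, 0, 0], [0, 0, 0.115, 0, 0, 0], [0, 0, 0.115, 0, 0, 0]]}}

```text
t: 45.35
tool_pos: [0.4179, -0.4084, 0.2036]
orientation: [2.915, 1.17, 0.0]
force: [0.5, 0.2, -0.6]
opening: 0.0467
gripper_force: 0.0
```

{"op": "arm_command", "data": {"increments": [[0, 0, 0, 0, 0, 0], [0, 0, 0, 0, 0, 0], [0, 0, 0, 0, 0, 0], [0, 0, 0, 0, 0, 0], [0, 0, 0, 0, 0, 0]], "fingers": 1, "force": 55}}

```text
t: 45.98
tool_pos: [0.4178, -0.4083, 0.2034]
orientation: [2.915, 1.17, 0.0]
force: [-0.1, 0.4, 0.7]
opening: 0.0112
gripper_force: 55.0
```

{"op": "arm_command", "data": {"increments": [[0, 0, 0, 0, 0, 0], [0, 0, -0.15, 0, 0, 0], [0, 0, -0.35, 0, 0, 0], [0, 0, -0.6, 0, 0, 0], [0, 0, -0.85, 0, 0, 0]]}}

```text
t: 46.6
tool_pos: [0.4176, -0.408, 0.3746]
orientation: [-2.915, -1.17, 0.0]
force: [0.3, -0.7, -0.2]
opening: 0.011
gripper_force: 55.0
```

```bash
python3 - <<'E'
from h import *
st(); heldcheck(.0315,.023,.190)
E
```

```text
t 46.6 p [ 0.4176 -0.408   0.3746] phi -46.26 F [ 0.3 -0.7 -0.2] op 0.011 g 54.9871301651001
hole [285.4 197.4] [84.6 90.3] expect 95.5 C [ 0.4408 -0.3859  0.1846]
tool frame centre [3.21e-02 1.00e-04 1.90e-01]
```

{"op": "arm_command", "data": {"increments": [[0.1, 0, -0.15, 0, 0, 0], [0.3, 0, -0.3, 0, 0, 0], [0.5, 0.01, -0.4, 0, 0, 0], [0.7, 0.01, -0.4, 0, 0, 0], [0.885, 0.015, -0.4, 0, 0, 0]]}}

```text
t: 47.28
tool_pos: [0.5487, -0.287, 0.4536]
orientation: [2.915, 1.17, 0.001]
force: [-0.4, -0.2, -0.6]
opening: 0.0113
gripper_force: 55.0
```

{"op": "arm_command", "data": {"increments": [[0.17, -0.11, 0, 0, 0, 0], [0.35, -0.22, 0, 0, 0, 0], [0.52, -0.33, 0, 0, 0, 0], [0.7, -0.44, 0, 0, 0, 0], [0.87, -0.55, 0, 0, 0, 0]]}}

```text
t: 47.9
tool_pos: [0.5976, -0.0869, 0.453]
orientation: [-2.915, -1.17, 0.0]
force: [-0.5, -0.4, -0.9]
opening: 0.0115
gripper_force: 55.0
```

{"op": "arm_command", "data": {"increments": [[0.14, -0.145, 0, 0, 0, 0], [0.28, -0.29, 0, 0, 0, 0], [0.42, -0.435, 0, 0, 0, 0], [0.55, -0.58, 0, 0, 0, 0], [0.69, -0.723, 0, 0, 0, 0]]}}

```text
t: 48.52
tool_pos: [0.5969, 0.1129, 0.4531]
orientation: [-2.915, -1.17, 0.0]
force: [1.8, 0.2, 0.1]
opening: 0.0116
gripper_force: 55.0
```

{"op": "arm_command", "data": {"increments": [[0.04, -0.18, 0, 0, 0, 0.058], [0.08, -0.37, 0, 0, 0, 0.116], [0.12, -0.555, 0, 0, 0, 0.174], [0.16, -0.74, 0, 0, 0, 0.232], [0.19, -0.924, 0, 0, 0, 0.29]]}}

```text
t: 49.15
tool_pos: [0.496, 0.2724, 0.453]
orientation: [3.132, -0.241, -0.0]
force: [-0.2, 0.2, -0.3]
opening: 0.0111
gripper_force: 55.0
```

```bash
python3 - <<'E'
from h import *
st(); print(inc((.4747,.3015,.345),-100)); print(read_state()["q"].round(2))
E
```

```text
t 49.15 p [0.496  0.2724 0.453 ] phi -98.8 F [-0.2  0.2 -0.3] op 0.0111 g 54.98229503631592
[-1.275e-01 -1.275e-01  5.400e-01  0.000e+00  1.000e-04  6.700e-03]
[0.41 0.02 1.51 0.   1.6  2.14]
```

{"op": "arm_command", "data": {"increments": [[-0.06, -0.06, 0, 0, 0, 0.007], [-0.1275, -0.1275, 0, 0, 0, 0.007], [-0.1275, -0.1275, 0.15, 0, 0, 0.007], [-0.1275, -0.1275, 0.3, 0, 0, 0.007], [-0.1275, -0.1275, 0.45, 0, 0, 0.007]]}}

```text
t: 49.78
tool_pos: [0.4751, 0.3005, 0.3623]
orientation: [-3.13, 0.265, -0.0]
force: [-0.6, 0.6, -1.0]
opening: 0.0115
gripper_force: 55.0
```

{"op": "arm_command", "data": {"increments": [[0, 0, 0.04, 0, 0, 0], [0, 0, 0.07, 0, 0, 0], [0, 0, 0.09, 0, 0, 0], [0, 0, 0.09, 0, 0, 0], [0, 0, 0.09, 0, 0, 0]]}}

```text
t: 50.4
tool_pos: [0.4755, 0.3005, 0.3461]
orientation: [-3.13, 0.266, -0.002]
force: [-0.4, 0.5, 0.4]
opening: 0.0111
gripper_force: 55.0
```

```bash
python3 - <<'E'
from h import *
st(); print(inc((.4747,.3015,.2964),-100)); c=shot("wrist","w23.png"); print(proj(c,(.506,.296,.118)))
E
```

```text
t 50.4 p [0.4755 0.3005 0.3461] phi -99.71 F [-0.4  0.5  0.4] op 0.0111 g 54.987106919288635
[-5.200e-03 -4.200e-03  2.487e-01 -2.000e-04 -3.000e-04  1.600e-03]
(np.float64(285.5920224409464), np.float64(184.82744652684164))
```

View pics/w23.png

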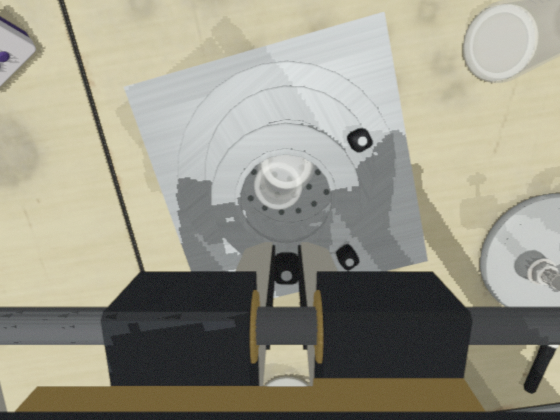

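Wrist view: the flask's mouth is at about (277,184), seen through the small ring's hole, which spans columns 239 to 332. The large and middle rings lie concentric and flat, with their grips at (348,257) and (360,140). The neck clears the hole, so I'm lowering with a slight bias towards it.

{"op": "arm_command", "data": {"increments": [[-0.005, -0.009, 0.03, 0, 0, 0], [-0.005, -0.009, 0.06, 0, 0, 0], [-0.005, -0.009, 0.09, 0, 0, 0], [-0.005, -0.009, 0.12, 0, 0, 0], [-0.005, -0.009, 0.14, 0, 0, 0]]}}

```text
t: 51.08
tool_pos: [0.4745, 0.3022, 0.3167]
orientation: [3.13, -0.266, -0.001]
force: [-0.3, 0.7, -0.3]
opening: 0.0112
gripper_force: 55.0
```

{"op": "arm_command", "data": {"increments": [[0, 0, 0.01, 0, 0, 0], [0, 0, 0.02, 0, 0, 0], [0, 0, 0.03, 0, 0, 0], [0, 0, 0.04, 0, 0, 0], [0, 0, 0.045, 0, 0, 0]]}}

```text
t: 51.7
tool_pos: [0.4746, 0.3023, 0.3082]
orientation: [3.13, -0.266, -0.0]
force: [0.2, -0.3, -0.4]
opening: 0.0115
gripper_force: 55.0
```

```bash
python3 - <<'E'
from h import *
st(); print(inc((.4747,.3022,.2964),-100))
E
```

```text
t 51.7 p [0.4746 0.3023 0.3082] phi -99.72 F [ 0.2 -0.3 -0.4] op 0.0115 g 54.986974596977234
[0.0005 0.0005 0.0591 0.     0.     0.0016]
```

{"op": "arm_command", "data": {"increments": [[0, 0, 0.01, 0, 0, 0], [0, 0, 0.02, 0, 0, 0], [0, 0, 0.03, 0, 0, 0], [0, 0, 0.04, 0, 0, 0], [0, 0, 0.045, 0, 0, 0]]}}

```text
t: 52.32
tool_pos: [0.4749, 0.3024, 0.3009]
orientation: [-3.13, 0.266, -0.001]
force: [-5.6, -3.8, 14.7]
opening: 0.0116
gripper_force: 55.0
```

{"op": "arm_command", "data": {"increments": [[0, 0, 0.006, 0, 0, 0], [0, 0, 0.012, 0, 0, 0], [0, 0, 0.018, 0, 0, 0], [0, 0, 0.018, 0, 0, 0], [0, 0, 0.018, 0, 0, 0]]}}

```text
t: 52.95
tool_pos: [0.4757, 0.3025, 0.2988]
orientation: [-3.128, 0.266, -0.007]
force: [-1.7, -4.1, 13.9]
opening: 0.0112
gripper_force: 55.3
```

{"op": "arm_command", "data": {"increments": [[0, 0, -0.015, 0, 0, 0], [0, 0, -0.03, 0, 0, 0], [-0.005, 0.006, -0.03, 0, 0, 0], [-0.008, 0.009, -0.03, 0, 0, 0], [-0.008, 0.009, -0.03, 0, 0, 0]]}}

```text
t: 53.58
tool_pos: [0.4725, 0.3007, 0.3014]
orientation: [3.13, -0.266, -0.001]
force: [0.5, 0.3, -1.6]
opening: 0.0112
gripper_force: 55.0
```

```bash
python3 - <<'E'
from h import *
st(); c=shot("wrist","w24.png"); im=c["image"].astype(int).sum(2); s=read_state()
u,v=proj(c,(s["tool_pos"]+R.from_rotvec(s["orientation"]).apply([.0318,0,.1934]))); print(u,v)
for r in (int(v),int(v)-10,int(v)+10): print(r,[x for x in range(140,440) if abs(im[r,x]-im[r,x-2])>60])
print([y for y in range(40,260) if abs(im[y,286]-im[y-2,286])>60])
E
```

```text
t 53.58 p [0.4725 0.3007 0.3014] phi -99.71 F [ 0.5  0.3 -1.6] op 0.0112 g 54.987693428993225
286.56452602410803 196.36085834989566
196 [142, 143, 144, 185, 186, 187, 238, 239, 240, 241, 245, 246, 247, 252, 305, 306, 307, 308, 309, 310, 314, 315, 316, 427]
186 [242, 243, 244, 247, 248, 249, 255, 263, 264, 265, 307, 308, 309, 310, 329, 330, 331, 335, 336, 338, 348, 349, 350]
206 [141, 142, 143, 241, 242, 243, 246, 247, 248, 249, 253, 254, 297, 298, 303, 304, 305, 427]
[43, 80, 82, 122, 123, 124, 125, 148, 150, 189, 190, 196, 197, 198, 219, 220, 225, 226, 227, 235, 236, 237, 239, 240, 252, 253, 254]
```

{"op": "arm_command", "data": {"increments": [[0, 0, 0.008, 0, 0, 0], [0, 0, 0.016, 0, 0, 0], [0, 0, 0.022, 0, 0, 0], [0, 0, 0.028, 0, 0, 0], [0, 0, 0.028, 0, 0, 0]]}}

```text
t: 54.25
tool_pos: [0.4727, 0.3008, 0.2961]
orientation: [3.13, -0.266, -0.0]
force: [0.4, -0.6, -0.5]
opening: 0.0113
gripper_force: 55.0
```

{"op": "arm_command", "data": {"increments": [[0, 0, 0.004, 0, 0, 0], [0, 0, 0.008, 0, 0, 0], [0, 0, 0.012, 0, 0, 0], [0, 0, 0.012, 0, 0, 0], [0, 0, 0.012, 0, 0, 0]]}}

```text
t: 54.88
tool_pos: [0.4729, 0.3009, 0.2948]
orientation: [-3.13, 0.266, -0.001]
force: [-2.2, -0.8, 8.8]
opening: 0.0113
gripper_force: 55.0
```

{"op": "arm_command", "data": {"increments": [[0, 0, 0.004, 0, 0, 0], [0, 0, 0.008, 0, 0, 0], [0, 0, 0.01, 0, 0, 0], [0, 0, 0.01, 0, 0, 0], [0, 0, 0.01, 0, 0, 0]]}}

```text
t: 55.5
tool_pos: [0.4729, 0.301, 0.2941]
orientation: [-3.13, 0.266, -0.002]
force: [-7.0, -3.4, 16.4]
opening: 0.0113
gripper_force: 55.0
```

{"op": "arm_command", "data": {"increments": [[0, 0, -0.01, 0, 0, 0], [0, 0, -0.01, 0, 0, 0], [0, 0, -0.01, 0, 0, 0], [0, 0, -0.01, 0, 0, 0], [0, 0, -0.01, 0, 0, 0]], "fingers": 0.3}}

```text
t: 56.12
tool_pos: [0.4727, 0.3008, 0.2935]
orientation: [3.13, -0.266, -0.001]
force: [-0.1, 0.6, -0.5]
opening: 0.0325
gripper_force: 0.0
```

{"op": "arm_command", "data": {"increments": [[0, 0, -0.1, 0, 0, 0], [0, 0, -0.2, 0, 0, 0], [0, 0, -0.3, 0, 0, 0], [0, 0, -0.4, 0, 0, 0], [0, 0, -0.4, 0, 0, 0]]}}

```text
t: 56.75
tool_pos: [0.4734, 0.3012, 0.3767]
orientation: [-3.128, 0.266, -0.006]
force: [-0.2, -0.0, 0.3]
opening: 0.0327
gripper_force: 0.0
```

```bash
python3 - <<'E'
from h import *
st(); c=shot("wrist","w25.png"); im=c["image"]; hsv=cv2.cvtColor(im,cv2.COLOR_RGB2HSV)
dm=(hsv[...,2]<60).astype(np.uint8); dm[262:]=0; n,l,s,ce=cv2.connectedComponentsWithStats(dm)
for i in range(1,n):
    if 100<s[i,4]<900: print(s[i],ce[i].round(1),ray(c,*ce[i],.115).round(4))
for nm,C,th,r,z in (("L",(.506,.296),208.6,.064,.117),("M",(.506,.296),290,.0475,.120),("S",(.506,.296),170.3,.0315,.123)):
    p=(C[0]+r*np.cos(np.radians(th)),C[1]+r*np.sin(np.radians(th))); print(nm,p,"top",proj(c,(*p,z)),"bot",proj(c,(*p,z-.017)))
g=cv2.GaussianBlur(cv2.cvtColor(im,cv2.COLOR_RGB2GRAY),(3,3),0); E=cv2.Canny(g,25,60)
for z,r in ((.097,.072),(.100,.055),(.103,.038),(.103,.023)):
    best=[]
    for dx in np.arange(-.006,.0061,.001):
        for dy in np.arange(-.006,.0061,.001):
            a=np.radians(np.arange(-90,91,2)); q=[proj(c,(.506+dx+r*np.cos(t),.296+dy+r*np.sin(t),z)) for t in a]
            best.append((np.mean([E[int(v),int(u)]>0 for u,v in np.round(q) if 0<=v<260 and 0<=u<560]),dx,dy))
    print(r,sorted(best)[-3:])
E
```

```text
t 56.75 p [0.4734 0.3012 0.3767] phi -99.71 F [-0.2 -0.   0.3] op 0.0327 g 0.0
[339 128  21  20 197] [348.6 137.6] [0.5224 0.2516 0.115 ]
[133 185  23  77 141] [144.  222.5] [0.488  0.4016 0.115 ]
[280 212  16  20 249] [287.5 220.6] [0.4724 0.3013 0.115 ]
[332 228  20  19 207] [341.1 236.4] [0.4543 0.2656 0.115 ]
L (np.float64(0.44980908957260923), np.float64(0.2653637210918012)) top (np.float64(342.5787326389407), np.float64(243.24281358452566)) bot (np.float64(339.19208512412325), np.float64(235.27832209564434))
M (np.float64(0.5222459568079693), np.float64(0.25136460051266935)) top (np.float64(350.36954197407465), np.float64(138.25844140091996)) bot (np.float64(346.1694767177513), np.float64(136.55126774364086))
S (np.float64(0.4749503407237011), np.float64(0.3013074154562976)) top (np.float64(286.8694016722858), np.float64(220.48144780178978)) bot (np.float64(286.8765246119893), np.float64(213.63712388719887))
0.072 [(np.float64(0.37362637362637363), np.float64(-0.002), np.float64(0.001)), (np.float64(0.4065934065934066), np.float64(-0.002), np.float64(0.0)), (np.float64(0.45054945054945056), np.float64(-0.002), np.float64(-0.002))]
0.055 [(np.float64(0.4175824175824176), np.float64(-0.002), np.float64(-0.003)), (np.float64(0.45054945054945056), np.float64(-0.003), np.float64(-0.002)), (np.float64(0.5494505494505495), np.float64(-0.001), np.float64(-0.001))]
0.038 [(np.float64(0.4835164835164835), np.float64(-0.005), np.float64(-0.001)), (np.float64(0.5494505494505495), np.float64(-0.005), np.float64(0.0)), (np.float64(0.7582417582417582), np.float64(-0.003), np.float64(0.0))]
0.023 [(np.float64(0.32967032967032966), np.float64(-0.005), np.float64(0.001)), (np.float64(0.3516483516483517), np.float64(-0.004), np.float64(0.0)), (np.float64(0.3516483516483517), np.float64(-0.004), np.float64(0.001))]
```

Seen from above, the small ring's outline matches a seated circle (0.038 m radius at z = 0.103). The first contact was rough, though, so I'll check its far side with a light touch of the closed fingertips. If it is seated, contact should come at TCP z of about 0.289.

{"op": "arm_command", "data": {"increments": [[0.1, 0, 0, 0, 0, 0], [0.2, 0, 0, 0, 0, 0], [0.328, 0, 0, 0, 0, 0], [0.328, 0, 0, 0, 0, 0], [0.328, 0, 0, 0, 0, 0]], "fingers": 1, "force": 20}}

```text
t: 57.42
tool_pos: [0.5368, 0.2897, 0.3726]
orientation: [3.129, -0.266, -0.003]
force: [-0.7, -0.5, -0.3]
opening: 0.0004
gripper_force: 0.0
```

{"op": "arm_command", "data": {"increments": [[0, 0, 0.1, 0, 0, 0], [0, 0, 0.2, 0, 0, 0], [0, 0, 0.3, 0, 0, 0], [0, 0, 0.36, 0, 0, 0], [0, 0, 0.38, 0, 0, 0]]}}

```text
t: 58.05
tool_pos: [0.537, 0.2896, 0.2962]
orientation: [3.129, -0.266, -0.003]
force: [-0.2, -0.6, 0.4]
opening: 0.0004
gripper_force: 0.0
```

{"op": "arm_command", "data": {"increments": [[0, 0, 0.005, 0, 0, 0], [0, 0, 0.01, 0, 0, 0], [0, 0, 0.015, 0, 0, 0], [0, 0, 0.02, 0, 0, 0], [0, 0, 0.02, 0, 0, 0]]}}

```text
t: 58.68
tool_pos: [0.5374, 0.2897, 0.2938]
orientation: [-3.13, 0.266, 0.0]
force: [0.2, 0.2, 0.1]
opening: 0.0004
gripper_force: 0.0
```

{"op": "arm_command", "data": {"increments": [[0, 0, 0.004, 0, 0, 0], [0, 0, 0.008, 0, 0, 0], [0, 0, 0.012, 0, 0, 0], [0, 0, 0.012, 0, 0, 0], [0, 0, 0.012, 0, 0, 0]]}}

```text
t: 59.3
tool_pos: [0.5374, 0.2898, 0.2913]
orientation: [-3.13, 0.266, -0.0]
force: [0.2, 0.5, 0.6]
opening: 0.0003
gripper_force: 0.0
```

{"op": "arm_command", "data": {"increments": [[0, 0, 0.004, 0, 0, 0], [0, 0, 0.008, 0, 0, 0], [0, 0, 0.012, 0, 0, 0], [0, 0, 0.012, 0, 0, 0], [0, 0, 0.012, 0, 0, 0]]}}

```text
t: 59.92
tool_pos: [0.5374, 0.2897, 0.289]
orientation: [3.13, -0.266, 0.0]
force: [0.5, -0.6, -0.4]
opening: 0.0003
gripper_force: 0.0
```

{"op": "arm_command", "data": {"increments": [[0, 0, 0.004, 0, 0, 0], [0, 0, 0.008, 0, 0, 0], [0, 0, 0.01, 0, 0, 0], [0, 0, 0.01, 0, 0, 0], [0, 0, 0.01, 0, 0, 0]]}}

```text
t: 60.55
tool_pos: [0.5376, 0.2898, 0.2877]
orientation: [-3.13, 0.266, -0.001]
force: [-1.6, -0.2, 5.7]
opening: 0.0004
gripper_force: 2.7
```

{"op": "arm_command", "data": {"increments": [[0, 0, -0.1, 0, 0, 0], [0, 0, -0.22, 0, 0, 0], [0, 0, -0.22, 0, 0, 0], [-0.16, 0, -0.22, 0, 0, 0], [-0.328, 0, -0.22, 0, 0, 0]]}}

```text
t: 61.18
tool_pos: [0.472, 0.3006, 0.3301]
orientation: [3.13, -0.267, -0.001]
force: [0.2, 0.8, -0.3]
opening: 0.0005
gripper_force: 0.0
```

{"op": "arm_command", "data": {"increments": [[0, 0, 0.02, 0, 0, 0], [0, 0, 0.04, 0, 0, 0], [0, 0, 0.06, 0, 0, 0], [0, 0, 0.08, 0, 0, 0], [0, 0, 0.08, 0, 0, 0]]}}

```text
t: 61.8
tool_pos: [0.4729, 0.3006, 0.3142]
orientation: [3.13, -0.267, -0.001]
force: [0.5, -0.5, -0.8]
opening: 0.0005
gripper_force: 0.0
```

{"op": "arm_command", "data": {"increments": [[0, 0, 0.006, 0, 0, 0], [0, 0, 0.012, 0, 0, 0], [0, 0, 0.018, 0, 0, 0], [0, 0, 0.018, 0, 0, 0], [0, 0, 0.018, 0, 0, 0]]}}

```text
t: 62.42
tool_pos: [0.4728, 0.3008, 0.3114]
orientation: [-3.13, 0.266, -0.0]
force: [0.2, 0.2, -0.6]
opening: 0.0004
gripper_force: 0.0
```

The far side makes contact at 0.288 and the grip side is at its seated height, so the ring lies flat. Retreating and handing in.

{"op": "arm_command", "data": {"increments": [[0, 0, -0.15, 0, 0, 0], [0, 0, -0.3, 0, 0, 0], [0, 0, -0.5, 0, 0, 0], [0, 0, -0.7, 0, 0, 0], [0, 0, -0.7, 0, 0, 0]]}}

```text
t: 63.05
tool_pos: [0.4734, 0.3012, 0.456]
orientation: [-3.126, 0.266, -0.01]
force: [0.5, 0.1, -0.1]
opening: 0.0009
gripper_force: 0.0
```

```bash
python3 - <<'E'
from h import *
st(); c=shot("wrist"); find(c,(.506,.296),.055,.032,.0475,z0=.09); find(c,(.506,.296),.038,.032,.0315,z0=.093)
print(close_job())
E
```

```text
t 63.05 p [0.4734 0.3012 0.456 ] phi -99.71 F [ 0.5  0.1 -0.1] op 0.0009 g 0.0
outer [287. 157.] [151.8 151.8] expect diam 122.5 C [0.5063 0.2965 0.1   ]
grip [328 126  15  14  96] [334.7 132.4] [0.5223 0.2511 0.114 ] r 0.0481 theta 109.4
outer [287. 157.] [103.8 103.9] expect diam 84.3 C [0.5066 0.2965 0.103 ]
grip [282 190  12  14 116] [287.7 195.8] [0.4732 0.3015 0.117 ] r 0.0338 theta -8.5
the job is handed in; nothing more can be done
None
```

The job is handed in at about 63 s (no verdict came back): by my measurements the small flask stands centred in the tank and all three rings are seated round its neck, the small one checked by touch, and the blank cover and big flask were not touched.

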